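Open the lamp unit with its key and take off the lamp cap

ROBOT

A 6-joint arm with a two-finger parallel gripper is mounted at the origin on a cart in front of the work surface, level with it; the furniture and walls round the work are solid. World frame = base frame: x ahead of the robot, y to its left, z up, the work surface at z = 0. Lengths are in m, angles in rad, forces in N, time in s.
With the tool pointing down it reaches from about 0.4 to 0.825 m from the base axis. Payload 7 kg.
Tool frame: the origin (TCP) lies at the very end of the fingers, on their centre line; the grasp point (between the pads) lies 19 mm behind it; z points along the fingers, y is the line along which they close (so a half turn about z gives the same grasp; the last joint's range is limited). The gripper opens to 88 mm and grips with 3 to 60 N. Pads are 19 mm wide; open, the fingers measure 130 mm over their backs; the gripper's body (78 mm by 193 mm) begins 47 mm behind the grasp point.
Start: joints at [1.543, 0.359, 0.012, 0, -1.224, -0.288], TCP at [0.21, 0.642, 0.227] pointing down, gripper open.
Joint ranges: [-3.07, 3.07], [-1.43, 2.12], [-1.02, 1.25], [-3.03, 1.67], [-3.05, -0], [-3.03, 3.03]. Speed limits (rad/s): [2.39, 2.39, 3.01, 3.14, 3.14, 3.14].

INTERFACE

Orientations are given as [roll, pitch, yaw] about the fixed x, y, z axes, in that order (R = Rz(yaw) Ry(pitch) Rx(roll)).
In Python, from station import arm gives the robot as it stands. The module is installed in compiled form; this text tells all that it offers.
- The arm moves only by the shell command python3 -m crank 'ROWS' [FORCE]. ROWS is JSON, a list of rows, each an object of numbers: "dx", "dy", "dz": the shift along the world's x, y, z in m; "twist": the turn about the world's z in degrees; "grip": the opening, from -1 (shut) to 1 (fully open). A call has exactly 5 rows; each row is the pose to reach, as a shift and turn from the pose commanded when the call began; what a row does not reach only later rows make up. A row lasts 1/12 s, in which the tool goes at most 41.7 mm and 7.16 degrees, less where a joint would pass 70% of its speed; a pose out of reach is approached as far as the arm can. A call with a gripper value outside its range is refused whole. The fingers move at their own pace and stop on an object; FORCE is the grip in N (left out, the last holds). Time passes only in rows, so rows that repeat a pose let the fingers close, or fill a call up. It gives the time, the measured TCP pose, the force, the opening and the grip force at its end, in the units of the state.
- arm.get_state(): the state, without advancing time (a new reading comes with each control period).
- arm.grab_frame(name): name is "scene" or "side" or "wrist"; returns the picture (384x512x3 uint8, red, green, blue); there is no depth.
- arm.get_calibration(name): a dict with "fx", "fy", "cx", "cy" (pixels), "cam_to_world" (4x4, takes a point from camera to world coordinates); the wrist camera has in their place "tool_from_camera" (4x4, takes a point from camera to tool coordinates, whose origin is the TCP and whose axes are the flange's). Camera axes: x right, y down, z forward; pixel columns grow to the right and rows downward; lengths in m; the calibration is good to about 2 mm. A picture is of the moment at which its call begins: read the wrist's pose just before it. get_calibration takes no time and is no camera call.
- arm.job_done(): hands the job in; it is judged then, once.
The state is a dict: "t": time; "q": joint angles; "qd": joint speeds; "joint_efforts": joint torques, N m; "eef_pos": TCP position; "ee_rot": TCP orientation; "force": force on the tool from outside, world axes, zero at the start; "moment": the same for the moment, N m; "width": finger opening in m; "gripper_force": force on a finger pad.
Only numpy, scipy, OpenCV 4.12 (cv2) and the standard library are available. Lean on these libraries where they do the work, as an engineer would, in place of code of your own. Each camera call takes 0.05 s, during which the arm holds its last target. There are 200 camera calls.

TASK

The lamp in the bench light source is due for a change. Take the T-handled key from its stand, unlock the sloping service panel with a quarter turn clockwise, leave the key in the lock and swing the panel over and down until it hangs fully open; then press in and twist off the lamp cap inside and set it down upright in the steel tray. Leave the dropper bottle and the dust blower standing where they are.

Things in the scene. Friction and masses are not known exactly. Their poses are not given: they have to be found in the camera images.
- service_key: steel T-handled key, 72 mm tall, 0.09 kg, upright in its stand. Origin: centre of the bit's lower end; z up the 10 mm shank, x along the T bar; same after half a turn. Bit: flat blade 24 mm (x) by 10 mm (y), 12 mm high, tapering to 17 x 5 over the lowest 5 mm, in line with the bar
- key_grip (a point): middle of the key's T bar, 63 mm above the key's origin, same axes. Bar 66 mm along x, 14 mm thick along y, 18 mm high, with 32 mm free below it in the stand and 28 mm free below it when fully in the lock
- key_stand: square aluminium block on a rubber foot, 66 x 66 mm, 30 mm high, fixed; origin at the centre of its underside. The key's bit stands 24 mm deep in a slot along x; lift the key straight up
- lock_mouth (a point): centre of the key slot in the outer face of the steel latch plate (44 x 44 mm, 8 mm proud) on the service panel, left of the middle near its upper edge. Slot 27 mm along x, 13 mm along y. Axes turn with the panel: x from hinge to free edge (up the slope while closed), y left along the hinge, z straight out of the panel, while closed 30 degrees from vertical towards the unit's front
- lock_bottom (a point): bottom of the key slot, 26 mm below lock_mouth along -z; same axes. The fully entered key has its origin here; it can turn once its bit is 21 mm or more below the mouth. Once turned it cannot come out, only slide 6 mm
- cam_latch (a joint): cam angle, rad: 0 locked (key slot along the panel's x); grows as the key turns clockwise seen from outside, stops at 1.5. Its tongue holds the panel until about 1.2. The key has 0.13 rad of play; friction 0.1 N m. The key stays where it is left
- panel (a joint): opening of the panel, rad: 0 closed, 2.2 on its stop. White steel panel, 150 mm from hinge to free edge, 186 mm wide, 0.45 kg, hinged along its lower edge at the unit's front; swings up, over and down to the front. Below about 1.05 its weight closes it; beyond 1.2 it sinks open by itself against a damper (0.3 N m s/rad) in 2 to 3 s
- panel_hinge (a point): middle of the hinge line at the panel's lower edge, on the fixed housing; x horizontal, from the unit's front to its back, y left along the hinge, z up. The panel opens by turning about -y
- pull_knob (a point): grip point in the head of the black round pull knob on the panel, 25 mm above the panel's face, 125 mm from the hinge, 90 mm right of the lock. Head 29 mm in diameter, from 11 mm below to 9 mm above this point. Axes as lock_mouth, turning with the panel
- lamp_seat (a point): fixed point inside the housing: centre of the underside of the lamp cap while locked. z is the lamp's axis, 30 degrees from vertical towards the unit's front; x up the slope, y left
- lamp_cap: aluminium disc 56 mm across with two lugs (70 mm across, along x) and a black grip bar on top; 47 mm high, 0.12 kg; origin at the centre of the underside, z up, same after half a turn. Locked in a bayonet on lamp_seat at the start, bar up the slope, its top 3 mm below the panel
- cap_grip (a point): grip point in the cap's bar, 36 mm above its underside, same axes. Bar 44 mm (x) by 15 mm (y), top 11 mm above this point, disc 20 mm below it. Press in 3.5 to 7 mm against a spring (6 N, plus 1.5 N per mm), turn 54 to 68 degrees anticlockwise seen from outside, past a lip, to the stop, then lift straight out along the lamp axis; 45 mm free all round
- lamp_unit: fixed white housing, 215 mm deep (x), 230 mm wide (y), 148 mm high at the back (163 at the dimmer knob on top; a light port stands 20 mm out of its left side), its front facing the robot's left; origin at the centre of its underside, x from front to back. Front wall 62 mm high; above it the panel slopes up at 30 degrees
- tray: open steel tray, 150 mm (x) by 124 mm (y), 18 mm high, walls and floor 2.5 mm, fixed; origin at the centre of its underside
- dropper_bottle: brown dropper bottle, 29 mm round, 86 mm tall, bystander; origin at the centre of its underside
- dust_blower: black rubber dust blower, 57 mm round, 106 mm tall, bystander; origin at the centre of its underside
Not all that is in view belongs to the job. What is shaped like the service_key but blue is not meant.

How it is judged:
By the outcome, as a careful person would: the job done as asked, in the order asked, and still so for the second after the job is handed in, with the robot touching nothing.
It also fails if it takes over 72 s, if anything falls off the work surface, if the arm or the gripper's body presses on something with over 40 N, if the wrist force passes 120 N, or if a joint passes its speed limit or range.

## Working session

There is one attempt and no reset: what is moved stays moved. The work goes in short steps, Python scripts to look and compute and a shell command to move; the robot and the scene stay as the last step left them, time stands still between calls to the robot, and variables do not carry over. Pictures are saved under pics/ and viewed, at most 10 in all, crops included, and the job is handed in when it is done.

```bash
mkdir -p pics
cat > h.py <<'E'
import numpy as np, cv2
from station import arm
from scipy.spatial.transform import Rotation as R
def snap(n,f):
    s=arm.get_state(); im=arm.grab_frame(n); cv2.imwrite('pics/'+f,im[:,:,::-1]); return s,im
def K(n):
    c=arm.get_calibration(n); return np.array([[c['fx'],0,c['cx']],[0,c['fy'],c['cy']],[0,0,1.]]),c
def pose(n,s=None):
    k,c=K(n)
    if n!='wrist': return k,np.array(c['cam_to_world'])
    T=np.eye(4);T[:3,:3]=R.from_euler('xyz',s['ee_rot']).as_matrix();T[:3,3]=s['eef_pos']
    return k,T@np.array(c['tool_from_camera'])
def ray(n,uv,s=None):
    k,T=pose(n,s); d=T[:3,:3]@np.linalg.inv(k)@[uv[0],uv[1],1]; return T[:3,3],d
def onz(n,uv,z,s=None):
    o,d=ray(n,uv,s); return o+d*(z-o[2])/d[2]
def proj(n,P,s=None):
    k,T=pose(n,s); p=(np.asarray(P)-T[:3,3])@T[:3,:3]; p=p@k.T; return p[...,:2]/p[...,2:]
def tri(obs):
    A=np.zeros((3,3));b=np.zeros(3)
    for o,d in obs:
        d=d/np.linalg.norm(d);M=np.eye(3)-np.outer(d,d);A+=M;b+=M@o
    return np.linalg.solve(A,b)
E
python3 - <<'E'
from h import *
print({k:np.round(v,3) for k,v in arm.get_state().items()})
ims=[]
for n in('scene','side','wrist'):
    s,im=snap(n,n+'0.png'); k,T=pose(n,s); print(n,k[0,0],T.round(3).tolist())
    cv2.imwrite('pics/'+n+'0b.png',cv2.resize(im[:,:,::-1],(800,600),interpolation=cv2.INTER_CUBIC))
E
```

```text
{'t': np.float64(0.0), 'q': array([ 1.543,  0.359,  0.011, -0.   , -1.224, -0.288]), 'qd': array([ 0.   , -0.   ,  0.   ,  0.001, -0.001, -0.001]), 'joint_efforts': array([-0.0000e+00, -5.8273e+01,  2.9305e+01,  6.9970e+00,  7.0000e-03,
       -0.0000e+00]), 'eef_pos': array([0.21 , 0.641, 0.226]), 'ee_rot': array([ 3.14 , -0.   , -0.316]), 'force': array([0.306, 0.478, 0.739]), 'moment': array([0.039, 0.054, 0.003]), 'gripper_force': np.float64(0.0), 'width': np.float64(0.088)}
scene 356.63029561343313 [[-0.999, 0.04, -0.032, 0.587], [0.046, 0.451, -0.891, 1.013], [-0.022, -0.892, -0.452, 0.622], [0.0, 0.0, 0.0, 1.0]]
side 399.88574386805396 [[-1.0, -0.027, -0.004, 0.582], [-0.013, 0.606, -0.795, 1.187], [0.024, -0.795, -0.606, 1.002], [0.0, 0.0, 0.0, 1.0]]
wrist 269.99999680520386 [[-0.312, -0.903, -0.297, 0.291], [-0.95, 0.297, 0.095, 0.615], [0.002, 0.311, -0.95, 0.384], [0.0, 0.0, 0.0, 1.0]]
```

View pics/scene0b.png

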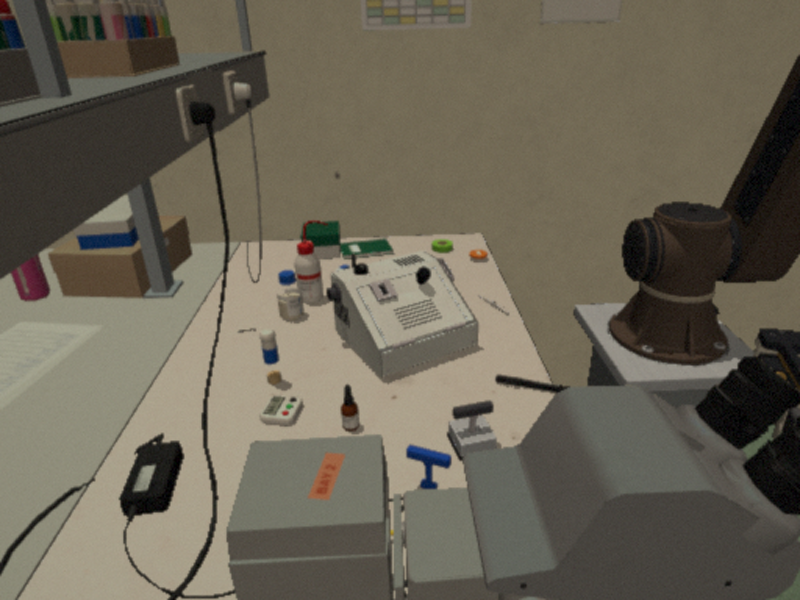

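View pics/side0b.png

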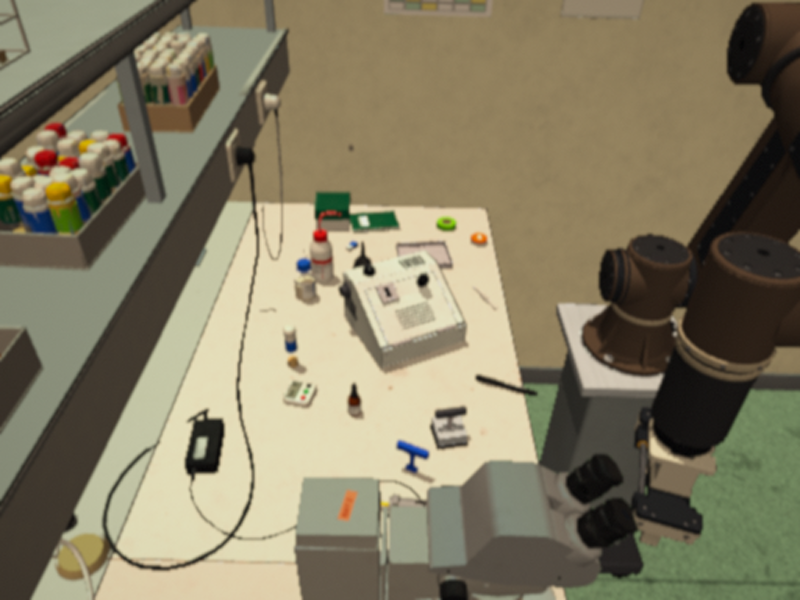

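Run:
```python
from h import *
f=.64
print('keybar',onz('scene',np.array([473,409])*f,.069),onz('side',np.array([451,412])*f,.069))
for z,a,b,nm in[(.069,(455,413),(493,405),'bar scene')]:
    print(nm,onz('scene',np.array(a)*f,z),onz('scene',np.array(b)*f,z))
print('bar side',onz('side',np.array((435,414))*f,.069),onz('side',np.array((467,410))*f,.069))
# unit corners: tri
for nm,a,b in[('frontbottomL',(388,374),(390,364)),('frontbotR',(477,346),(464,345)),('lock',(382,288),(388,292)),('knob',(424,275),(423,281)),('bottle base',(350,428),(354,412))]:
    a=np.array(a)*f;b=np.array(b)*f
    print(nm,tri([ray('scene',a),ray('side',b)]).round(3),onz('scene',a,0).round(3),onz('side',b,0).round(3))
for a in[(399,247),(451,247),(452,265),(408,262)]: print('tray',onz('side',np.array(a)*f,.018).round(3))
```

```text
keybar [0.46367485 0.30963815 0.069     ] [0.46414953 0.31542879 0.069     ]
bar scene [0.49318661 0.31748328 0.069     ] [0.43045611 0.30188641 0.069     ]
bar side [0.4966354  0.32196969 0.069     ] [0.4313865  0.30883209 0.069     ]
frontbottomL [0.594 0.114 0.009] [0.598 0.101 0.   ] [0.591 0.104 0.   ]
frontbotR [0.418 0.072 0.038] [0.408 0.011 0.   ] [0.411 0.029 0.   ]
lock [0.601 0.024 0.151] [ 0.608 -0.293  0.   ] [ 0.603 -0.182  0.   ]
knob [ 0.518 -0.012  0.159] [ 0.494 -0.364  0.   ] [ 0.507 -0.239  0.   ]
bottle base [0.665 0.26  0.002] [0.665 0.258 0.   ] [0.665 0.258 0.   ]
tray [ 0.576 -0.384  0.018]
tray [ 0.422 -0.392  0.018]
tray [ 0.424 -0.296  0.018]
tray [ 0.549 -0.305  0.018]
```

View pics/wrist0b.png

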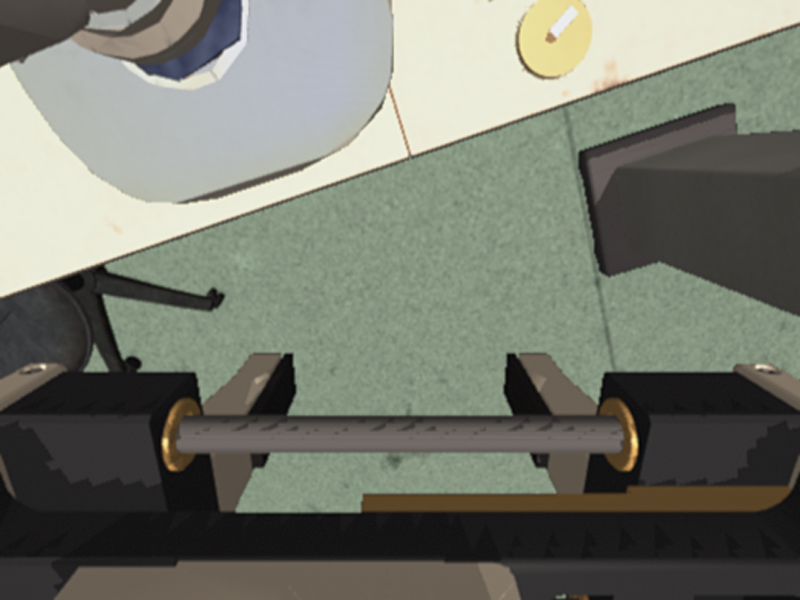

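Run:
```python
from h import *
f=.64
for nm,a,b in[('eyep up',(760,380),(592,470)),('micro arm L top',(570,388),(490,463)),('micro head right low',(490,585),(437,520)),('blower tip',(354,256),(363,245)),('dimmer',(361,267),(369,268)),('micro front low',(470,455),(437,490)),('box',(388,437),(379,480)),('bluekey',(428,457),(412,450))]:
    a=np.array(a)*f;b=np.array(b)*f
    print(nm,tri([ray('scene',a),ray('side',b)]).round(3))
print(proj('side',[[.2,.5,.2],[.3,.35,.2]])/f, proj('scene',[[.21,.64,.2],[.3,.35,.2]])/f)
im=cv2.imread('pics/side0.png')[140:230,190:320]; cv2.imwrite('pics/c1.png',cv2.resize(im,(780,540),interpolation=cv2.INTER_CUBIC))
```

```text
eyep up [0.343 0.714 0.401]
micro arm L top [0.461 0.692 0.384]
micro head right low [ 0.486  0.535 -0.009]
blower tip [ 0.671 -0.231  0.117]
dimmer [ 0.646 -0.053  0.164]
micro front low [0.525 0.683 0.316]
box [0.595 0.699 0.353]
bluekey [0.544 0.422 0.078]
[[622.5871729  444.34699305]
 [546.28003955 379.2012936 ]] [[791.66218642 501.61831084]
 [594.88840261 347.1410237 ]]
```

```bash
python3 -m crank '[{"dx":0.0,"dy":-0.04,"dz":0.0,"twist":7,"grip":1},{"dx":0.0,"dy":-0.08,"dz":0,"twist":14,"grip":1},{"dx":0.01,"dy":-0.12,"dz":0,"twist":21,"grip":1},{"dx":0.03,"dy":-0.16,"dz":0,"twist":28,"grip":1},{"dx":0.05,"dy":-0.19,"dz":0,"twist":31,"grip":1}]'
```

```text
t: 0.57
eef_pos: [0.2593, 0.4491, 0.2265]
ee_rot: [3.142, 0.0, 0.234]
force: [-0.0, 1.0, -0.6]
width: 0.088
gripper_force: 0.0
```

```bash
python3 -m crank '[{"dx":0.02,"dy":-0.035,"twist":0,"grip":1},{"dx":0.045,"dy":-0.07,"grip":1},{"dx":0.07,"dy":-0.1,"grip":1},{"dx":0.1,"dy":-0.13,"grip":1},{"dx":0.12,"dy":-0.15,"grip":1}]'
python3 - <<'E'
from h import *
s,im=snap('wrist','w1.png'); print(s['eef_pos'].round(4),s['ee_rot'].round(3)); cv2.imwrite('pics/w1b.png',cv2.resize(im[:,:,::-1],(800,600)))
for P in([.464,.312,.069],[.464,.312,.03]): print(proj('wrist',P,s)/.64)
E
```

```text
[0.2593 0.4491 0.2265] [3.142 0.    0.234]
[676.44277549  25.18641321]
[643.39740921  41.0667335 ]invalid input at $[0]: expected keys dx, dy, dz, twist, grip
```

View pics/w1b.png

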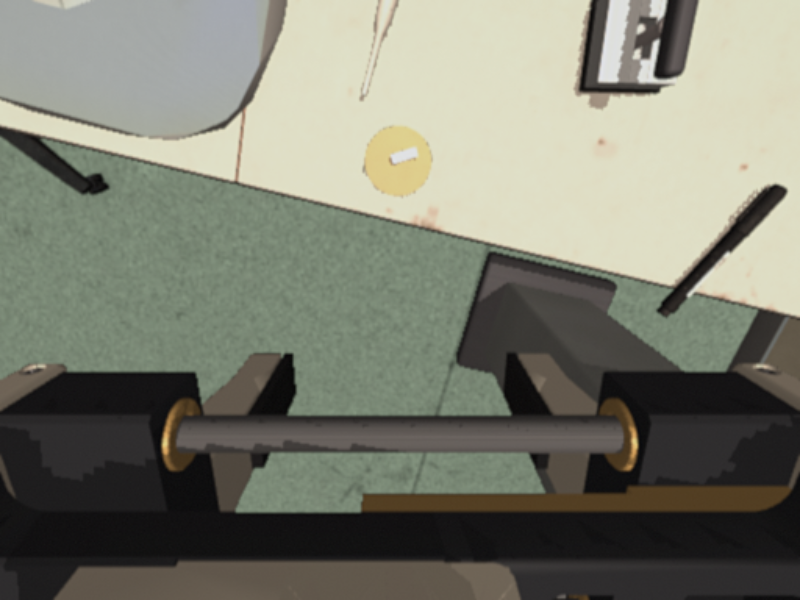

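```bash
python3 -m crank '[{"dx":0.02,"dy":-0.035,"dz":0,"twist":0,"grip":1},{"dx":0.045,"dy":-0.07,"dz":0,"twist":0,"grip":1},{"dx":0.07,"dy":-0.1,"dz":0,"twist":0,"grip":1},{"dx":0.1,"dy":-0.13,"dz":0,"twist":0,"grip":1},{"dx":0.12,"dy":-0.15,"dz":0,"twist":0,"grip":1}]'
python3 - <<'E'
from h import *
s,im=snap('wrist','w2.png'); print(s['eef_pos'].round(4),s['ee_rot'].round(3))
for P in([.464,.312,.069],[.464,.312,.03]): print(proj('wrist',P,s))
c=im[0:230,130:430]; cv2.imwrite('pics/w2b.png',cv2.resize(c[:,:,::-1],(780,598),interpolation=cv2.INTER_CUBIC))
E
```

```text
t: 1.03
eef_pos: [0.3807, 0.2992, 0.2268]
ee_rot: [-3.141, -0.0, 0.225]
force: [-0.0, 0.8, -0.4]
width: 0.0875
gripper_force: 0.0
[0.3807 0.2992 0.2268] [-3.141 -0.     0.225]
[260.52712286 102.71776887]
[259.95361588 102.60526727]
```

View pics/w2b.png

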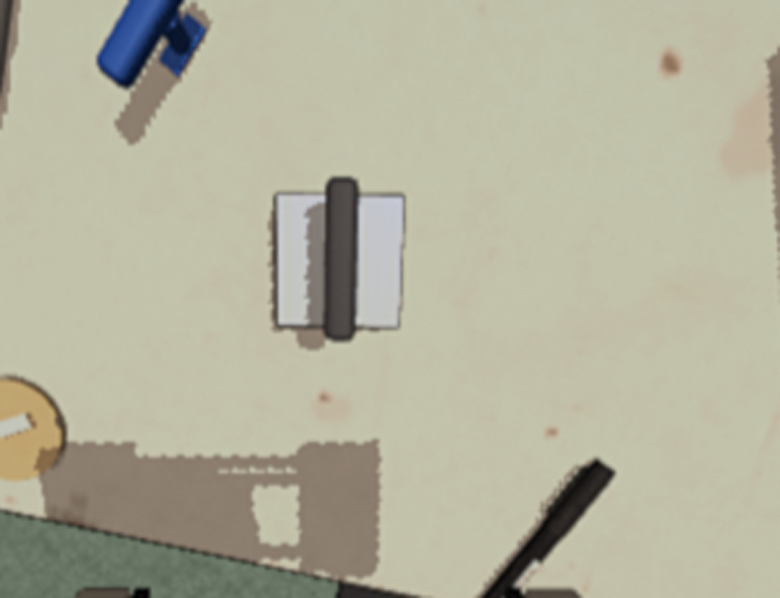

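Run:
```python
from h import *
import json
im=cv2.imread('pics/w2.png'); s={'eef_pos':[0.3807,0.2992,0.2268],'ee_rot':[-3.141,0,.225]}
g=cv2.cvtColor(im,cv2.COLOR_BGR2GRAY); m=(g<85).astype(np.uint8); m[:60]=0;m[140:]=0;m[:,:240]=0;m[:,280:]=0
n,l,st,c=cv2.connectedComponentsWithStats(m); i=1+np.argmax(st[1:,4]); ys,xs=np.nonzero(l==i)
(cx,cy),(w,h),a=cv2.minAreaRect(np.c_[xs,ys].astype(np.float32)); print(cx,cy,w,h,a)
for z in(.069,.076): print(onz('wrist',(cx,cy),z,s).round(4))
q=cv2.boxPoints(((cx,cy),(w,h),a)); e=[onz('wrist',p,.072,s)[:2] for p in q]; print(np.round(e,4).tolist())
x=np.array(sorted(e,key=lambda p:p[0])); d=x[2:].mean(0)-x[:2].mean(0); print(np.degrees(np.arctan2(d[1],d[0])),np.linalg.norm(d))
```

```text
257.5216064453125 99.42042541503906 18.01639747619629 61.12777328491211 1.1457629203796387
[0.4665 0.3161 0.069 ]
[0.4665 0.3161 0.076 ]
[[0.4322, 0.3194], [0.4947, 0.3318], [0.4986, 0.313], [0.4364, 0.2994]]
11.75695273324811 0.06371666440284615
```

```bash
python3 -m crank '[{"dx":0.03,"dy":0.004,"dz":-0.02,"twist":-1,"grip":1},{"dx":0.06,"dy":0.009,"dz":-0.045,"twist":-1,"grip":1},{"dx":0.0873,"dy":0.013,"dz":-0.07,"twist":-1,"grip":1},{"dx":0.0873,"dy":0.013,"dz":-0.105,"twist":-1,"grip":0.3},{"dx":0.0873,"dy":0.013,"dz":-0.14,"twist":-1,"grip":0.0}]' 20
python3 -m crank '[{"dx":0,"dy":0,"dz":-0.025,"twist":0,"grip":-0.2},{"dx":0,"dy":0,"dz":-0.037,"twist":0,"grip":-0.3},{"dx":0,"dy":0,"dz":-0.037,"twist":0,"grip":-1},{"dx":0,"dy":0,"dz":-0.037,"twist":0,"grip":-1},{"dx":0,"dy":0,"dz":-0.037,"twist":0,"grip":-1}]' 20
```

```text
t: 1.5
eef_pos: [0.4685, 0.3147, 0.085]
ee_rot: [-3.141, -0.001, 0.206]
force: [0.3, 1.5, -0.2]
width: 0.0792
gripper_force: 0.0
t: 1.92
eef_pos: [0.4675, 0.3153, 0.0506]
ee_rot: [-3.141, -0.001, 0.208]
force: [0.1, 0.7, 1.6]
width: 0.0464
gripper_force: 0.0
```

```bash
python3 -m crank '[{"dx":0,"dy":-0.002,"dz":0,"twist":0,"grip":-1},{"dx":0,"dy":-0.002,"dz":0,"twist":0,"grip":-1},{"dx":0,"dy":-0.002,"dz":0,"twist":0,"grip":-1},{"dx":0,"dy":-0.002,"dz":0,"twist":0,"grip":-1},{"dx":0,"dy":-0.002,"dz":0,"twist":0,"grip":-1}]' 20
python3 -m crank '[{"dx":0,"dy":0,"dz":0,"twist":0,"grip":-1},{"dx":0,"dy":0,"dz":0.006,"twist":0,"grip":-1},{"dx":0,"dy":0,"dz":0.012,"twist":0,"grip":-1},{"dx":0,"dy":0,"dz":0.016,"twist":0,"grip":-1},{"dx":0,"dy":0,"dz":0.019,"twist":0,"grip":-1}]' 20
```

```text
t: 2.33
eef_pos: [0.4671, 0.3128, 0.0501]
ee_rot: [-3.141, -0.001, 0.208]
force: [-0.7, -0.0, 2.9]
width: 0.0139
gripper_force: 20.0
t: 2.75
eef_pos: [0.4671, 0.3128, 0.0693]
ee_rot: [-3.141, -0.001, 0.208]
force: [-1.2, 0.7, -0.8]
width: 0.0137
gripper_force: 20.0
```

```bash
python3 -m crank '[{"dx":-0.008,"dy":-0.0017,"dz":0,"twist":0,"grip":-1},{"dx":-0.0147,"dy":-0.003,"dz":-0.001,"twist":0,"grip":-1},{"dx":-0.0245,"dy":-0.0052,"dz":-0.003,"twist":0,"grip":-1},{"dx":-0.0313,"dy":-0.0066,"dz":-0.006,"twist":0,"grip":-1},{"dx":-0.0362,"dy":-0.0077,"dz":-0.008,"twist":0,"grip":-1}]' 8
python3 - <<'E'
from h import *
s,im=snap('wrist','w3.png'); print(s['force'].round(1)); s2,im2=snap('side','s3.png')
p=proj('side',np.array(s['eef_pos'])+[0,0,.0]);print(p)
x,y=p.astype(int); a=cv2.resize(im2[y-60:y+60,x-75:x+75,::-1],(400,320),interpolation=cv2.INTER_CUBIC)
b=cv2.resize(im[60:380,56:456,::-1],(400,320)); cv2.imwrite('pics/v3.png',np.hstack([a,b]))
E
```

```text
t: 3.17
eef_pos: [0.4293, 0.3043, 0.0601]
ee_rot: [3.141, 0.001, 0.208]
force: [0.8, -0.1, -1.1]
width: 0.014
gripper_force: 8.0
[ 0.8 -0.1 -1.1]
[299.17668936 263.30049308]
```

View pics/v3.png

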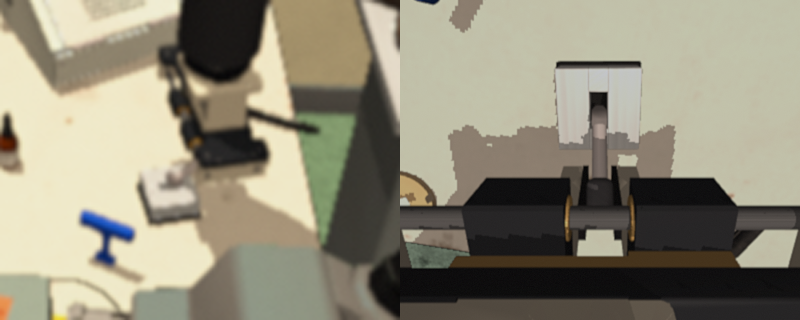

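```bash
python3 -m crank '[{"dx":0,"dy":0,"dz":0.0,"twist":0,"grip":-1},{"dx":0,"dy":0,"dz":0.01,"twist":0,"grip":-1},{"dx":0,"dy":0,"dz":0.035,"twist":0,"grip":-1},{"dx":0,"dy":0,"dz":0.075,"twist":-2,"grip":-1},{"dx":0.01,"dy":-0.01,"dz":0.115,"twist":-8,"grip":-1}]' 45
python3 -m crank '[{"dx":0.01,"dy":-0.02,"dz":0.03,"twist":-7,"grip":-1},{"dx":0.03,"dy":-0.05,"dz":0.06,"twist":-14,"grip":-1},{"dx":0.05,"dy":-0.08,"dz":0.09,"twist":-21,"grip":-1},{"dx":0.07,"dy":-0.11,"dz":0.09,"twist":-28,"grip":-1},{"dx":0.09,"dy":-0.13,"dz":0.09,"twist":-35,"grip":-1}]' 45
python3 -m crank '[{"dx":0.01,"dy":-0.02,"dz":0,"twist":-7,"grip":-1},{"dx":0.02,"dy":-0.04,"dz":0,"twist":-14,"grip":-1},{"dx":0.036,"dy":-0.057,"dz":0,"twist":-21,"grip":-1},{"dx":0.036,"dy":-0.057,"dz":0,"twist":-28,"grip":-1},{"dx":0.036,"dy":-0.057,"dz":0,"twist":-35,"grip":-1}]' 45
python3 - <<'E'
from h import *
s,im=snap('wrist','w4.png'); print(s['q'].round(2),s['eef_pos'].round(4),s['ee_rot'].round(4).tolist()); cv2.imwrite('pics/w4b.png',cv2.resize(im[:,:,::-1],(800,600),interpolation=cv2.INTER_CUBIC))
E
```

```text
t: 3.68
eef_pos: [0.4398, 0.2952, 0.1763]
ee_rot: [3.14, 0.001, 0.069]
force: [1.8, 1.0, -1.3]
width: 0.0141
gripper_force: 45.0
t: 4.1
eef_pos: [0.5324, 0.1633, 0.2693]
ee_rot: [-3.136, -0.003, -0.548]
force: [-1.2, 0.7, -2.3]
width: 0.0139
gripper_force: 45.0
t: 4.52
eef_pos: [0.5673, 0.1065, 0.2653]
ee_rot: [3.141, -0.0, -1.162]
force: [-0.1, -1.1, -0.4]
width: 0.0136
gripper_force: 45.0
[ 0.52  0.18 -0.15  0.   -1.25 -0.12] [0.5673 0.1065 0.2653] [3.1413, -0.0001, -1.1623]
```

View pics/w4b.png

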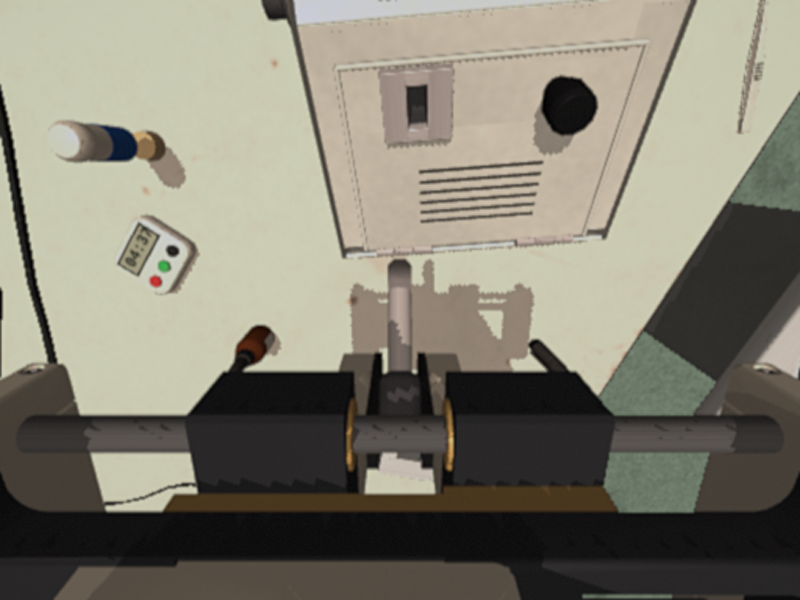

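```bash
cat > fit.py <<'E'
from h import *
from scipy.optimize import least_squares
s={'eef_pos':[0.5673,0.1065,0.2653],'ee_rot':[3.1413,-0.0001,-1.1623]}
c,sn=np.cos(np.pi/6),.5
def W(p,q): # panel coords -> world
    x,y,z=q; X=x*c-z*sn; Z=x*sn+z*c; ps=p[0]
    return np.array([p[1]+X*np.cos(ps)-y*np.sin(ps),p[2]+X*np.sin(ps)+y*np.cos(ps),p[3]+Z])
def feats(p):
    a,b,d=p[4:7]
    return [('wrist',(a,b,.008),(417,107),2),('wrist',(.125,b-.09,.025),(570,104),1.5),('wrist',(.15,.093,0),(338,67),1),('wrist',(.15,-.093,0),(648,42),1),
    ('wrist',(d,.115,0),(344,256),1),('wrist',(d,-.115,0),(607,237),1),
    ('scene',(a,b,.008),(382,289),1),('side',(a,b,.008),(388,292),1),('scene',(.125,b-.09,.025),(424,275),1),('side',(.125,b-.09,.025),(423,281),1)]
def res(p):
    r=[]
    for n,q,uv,w in feats(p): r+=list(w*(proj(n,W(p,q),s)-np.array(uv)*.64))
    r+=[(p[3]-.062)/.002,(p[6])/.003]
    return r
if __name__=='__main__':
    o=least_squares(res,[np.radians(-66.6),.51,.12,.062,.12,.045,0.],loss='soft_l1',x_scale=.01); p=o.x
    print(np.degrees(p[0]),p[1:].round(4)); print(np.round(res(p),1).reshape(-1,2).tolist())
    np.save('p.npy',p); print('mouth',W(p,(p[4],p[5],.008)).round(4),'knob',W(p,(.125,p[5]-.09,.025)).round(4))
    # key tip seen: bit end pixel
    for th in(25,30,35):
        t=np.radians(th); g=np.array(s['eef_pos'])+[0,0,.019]; u=np.array([np.cos(s['ee_rot'][2]),np.sin(s['ee_rot'][2]),0])
        tip=g+.063*(np.sin(t)*u-np.cos(t)*np.array([0,0,1])); print(th,proj('wrist',tip,s)/.64)
E
python3 fit.py
```

```text
-62.33065416011611 [ 0.5136  0.0658  0.0621  0.1252  0.0457 -0.0034]
[[1.2, -0.0], [-1.0, 3.4], [-0.1, -0.3], [0.1, -1.1], [-0.5, 0.1], [0.3, -0.4], [0.3, 0.8], [-0.7, -0.5], [-1.0, 0.1], [-0.4, -1.4], [0.1, -1.1]]
mouth [ 0.6026 -0.0055  0.1316] knob [ 0.5189 -0.0396  0.1463]
25 [399.25353071 286.42947791]
30 [399.24968373 278.13821092]
35 [399.24729863 270.23697048]
```

Run:
```python
from fit import *
im=cv2.imread('pics/w4.png'); print(cv2.cvtColor(im,cv2.COLOR_BGR2GRAY)[158:190:2,256].tolist())
z=np.array([0,0,1.]);u=np.array([np.cos(-1.1623),np.sin(-1.1623),0]); g=np.array(s['eef_pos'])+.019*z
for th in(20,25,30,35):
    t=np.radians(th); k=-(np.sin(t)*u-np.cos(t)*z); b=np.cos(t)*u+np.sin(t)*z
    print(th,[(proj('wrist',g+(h-.063)*k+w*b,s)).round(1).tolist() for h,w in((0,.0085),(.005,.012),(.012,.012),(.072,.033),(.072,-.033))])
p=np.load('p.npy'); mouth=W(p,(p[4],p[5],.008)); n=W(p,(0,0,1))-W(p,(0,0,0)); 
print('n',n.round(3),'grip above mouth 37+12+26(entry+12):',(mouth+n*(.063+.012)).round(4),'full',(mouth+n*.037).round(4))
print(np.degrees(-1.1623))
```

```text
[172, 173, 131, 174, 78, 55, 64, 75, 87, 100, 115, 122, 122, 158, 169, 168]
20 [[255.5, 179.9], [255.5, 180.0], [255.5, 185.8], [255.7, 226.0], [255.7, 299.0]]
25 [[255.5, 174.7], [255.5, 175.4], [255.5, 181.9], [255.7, 231.6], [255.7, 295.4]]
30 [[255.5, 169.7], [255.5, 171.1], [255.5, 178.2], [255.7, 237.5], [255.7, 291.6]]
35 [[255.5, 165.1], [255.5, 167.1], [255.5, 174.9], [255.8, 243.8], [255.7, 287.6]]
n [-0.232  0.443  0.866] grip above mouth 37+12+26(entry+12): [0.5852 0.0277 0.1966] full [0.594  0.0109 0.1637]
-66.59488452805559
```

Run:
```python
from fit import *
p=np.load('p.npy'); mouth=W(p,(p[4],p[5],.008)); n=W(p,(0,0,1))-W(p,(0,0,0)); z=np.array([0,0,1.]);u=np.array([np.cos(p[0]),np.sin(p[0]),0])
S=arm.get_state();x=S['eef_pos']
for th,h in((33,.015),(33,.004),(31,-.01),(30,-.026)):
    t=np.radians(th); k=-(np.sin(t)*u-np.cos(t)*z); T=mouth+h*n+.063*k-.019*z; print(h,T.round(4),(T-x).round(4))
print(x, S['ee_rot'])
```

```text
0.015 [0.5832 0.0315 0.1785] [ 0.0162 -0.0754 -0.0869]
0.004 [0.5858 0.0267 0.1689] [ 0.0188 -0.0803 -0.0964]
-0.01 [0.5899 0.0188 0.158 ] [ 0.0229 -0.0881 -0.1074]
-0.026 [0.594  0.0109 0.1447] [ 0.0271 -0.0961 -0.1207]
[0.56695835 0.10694641 0.26532983] [ 3.14132281e+00 -7.23350129e-05 -1.17065869e+00]
```

```bash
python3 -m crank '[{"dx":0.004,"dy":-0.02,"dz":-0.02,"twist":4.7,"grip":-1},{"dx":0.008,"dy":-0.04,"dz":-0.045,"twist":4.7,"grip":-1},{"dx":0.0125,"dy":-0.06,"dz":-0.068,"twist":4.7,"grip":-1},{"dx":0.0162,"dy":-0.0754,"dz":-0.0869,"twist":4.7,"grip":-1},{"dx":0.0162,"dy":-0.0754,"dz":-0.0869,"twist":4.7,"grip":-1}]' 45
python3 - <<'E'
from fit import *
s,im=snap('wrist','w5.png'); p=np.load('p.npy'); print(s['eef_pos'].round(4),s['ee_rot'].round(3),s['force'].round(1))
b=cv2.resize(im[:,:,::-1],(800,600),interpolation=cv2.INTER_CUBIC)
for dx in(-.0135,.0135):
  for dy in(-.0065,.0065):
    uv=proj('wrist',W(p,(p[4]+dx,p[5]+dy,.008)),s)/.64; cv2.circle(b,tuple(int(v) for v in uv),3,(0,0,255),-1)
cv2.imwrite('pics/w5b.png',b[:450,150:750])
E
```

```text
t: 4.98
eef_pos: [0.5807, 0.0301, 0.1742]
ee_rot: [3.135, 0.002, -1.071]
force: [-1.2, -0.2, -0.8]
width: 0.014
gripper_force: 45.0
[0.5807 0.0301 0.1742] [ 3.135e+00  2.000e-03 -1.071e+00] [-1.2 -0.2 -0.8]
```

View pics/w5b.png

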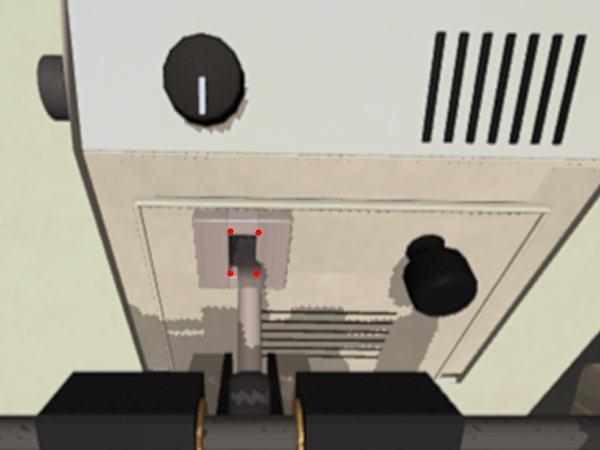

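```bash
python3 -m crank '[{"dx":0.0,"dy":0.001,"dz":0,"twist":0,"grip":-1},{"dx":0,"dy":0.001,"dz":0,"twist":0,"grip":-1},{"dx":0.001,"dy":-0.001,"dz":-0.004,"twist":0,"grip":-1},{"dx":0.0026,"dy":-0.0038,"dz":-0.0101,"twist":0,"grip":-1},{"dx":0.0026,"dy":-0.0038,"dz":-0.0101,"twist":0,"grip":-1}]' 45
```

```text
t: 5.45
eef_pos: [0.5851, 0.029, 0.1671]
ee_rot: [3.141, 0.0, -1.071]
force: [-0.0, -0.8, -0.6]
width: 0.0139
gripper_force: 45.0
```

```bash
python3 -m crank '[{"dx":0.0012,"dy":-0.0023,"dz":-0.0024,"twist":-1,"grip":-1},{"dx":0.0024,"dy":-0.0046,"dz":-0.0048,"twist":-1,"grip":-1},{"dx":0.0036,"dy":-0.007,"dz":-0.0072,"twist":-1,"grip":-1},{"dx":0.0048,"dy":-0.0092,"dz":-0.0096,"twist":-1,"grip":-1},{"dx":0.0048,"dy":-0.0092,"dz":-0.0096,"twist":-1,"grip":-1}]' 15
```

```text
t: 5.87
eef_pos: [0.5902, 0.0217, 0.159]
ee_rot: [-3.139, 0.002, -1.089]
force: [-6.6, 12.2, 8.7]
width: 0.014
gripper_force: 15.0
```

```bash
python3 -m crank '[{"dx":-0.0006,"dy":0.0012,"dz":-0.0008,"twist":0,"grip":-1},{"dx":-0.0012,"dy":0.0024,"dz":-0.0015,"twist":0,"grip":-1},{"dx":-0.0012,"dy":0.0024,"dz":-0.0015,"twist":0,"grip":-1},{"dx":-0.0012,"dy":0.0024,"dz":-0.0015,"twist":0,"grip":-1},{"dx":-0.0012,"dy":0.0024,"dz":-0.0015,"twist":0,"grip":-1}]' 15
python3 - <<'E'
from fit import *
s,im=snap('wrist','w6.png'); p=np.load('p.npy'); print(s['eef_pos'].round(4),s['ee_rot'].round(3),s['force'].round(1))
z=np.array([0,0,1.]);u=np.array([np.cos(p[0]),np.sin(p[0]),0]); g=s['eef_pos']+.019*z
b=cv2.resize(im[:,:,::-1],(1024,768),interpolation=cv2.INTER_CUBIC)
for th,col in((30,(0,0,255)),(36,(0,255,0))):
    t=np.radians(th); k=-(np.sin(t)*u-np.cos(t)*z); bb=np.cos(t)*u+np.sin(t)*z
    for h,w in((.012,.012),(.012,.005),(.072,.033)):
        uv=proj('wrist',g+(h-.063)*k+w*bb,s)*2; cv2.circle(b,tuple(int(v) for v in uv),2,col,-1)
uv=proj('wrist',W(p,(p[4],p[5],.008)),s)*2; print(uv); x,y=uv.astype(int)
cv2.imwrite('pics/w6b.png',cv2.resize(b[max(0,y-130):y+170,x-200:x+200],(800,600)))
E
```

```text
t: 6.28
eef_pos: [0.5893, 0.023, 0.1576]
ee_rot: [-3.14, 0.001, -1.089]
force: [-4.4, 6.8, 6.1]
width: 0.014
gripper_force: 15.0
[0.5893 0.023  0.1576] [-3.140e+00  1.000e-03 -1.089e+00] [-4.4  6.8  6.1]
[515.12174093 363.36020328]
```

View pics/w6b.png

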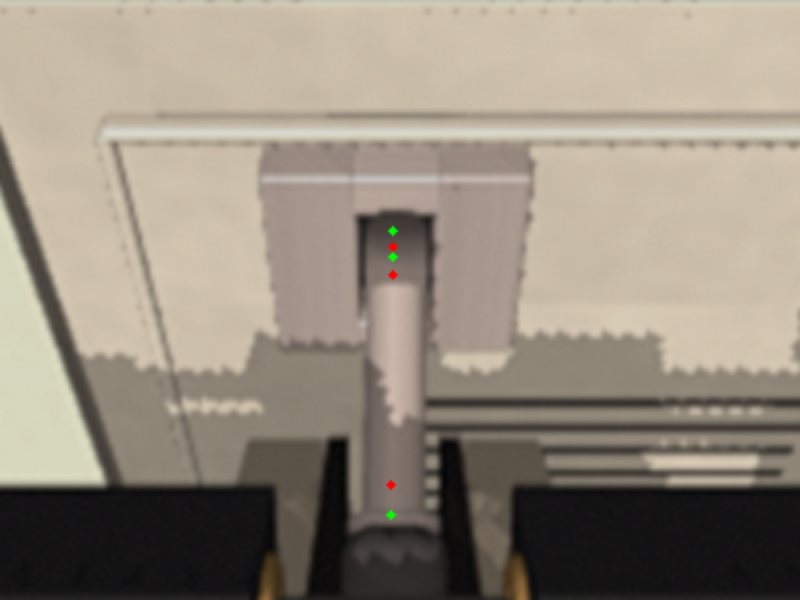

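```bash
python3 -m crank '[{"dx":0.001,"dy":-0.003,"dz":-0.002,"twist":0,"grip":-1},{"dx":0.002,"dy":-0.006,"dz":-0.004,"twist":0,"grip":-1},{"dx":0.0032,"dy":-0.008,"dz":-0.008,"twist":0,"grip":-1},{"dx":0.004,"dy":-0.0098,"dz":-0.011,"twist":0,"grip":-1},{"dx":0.0047,"dy":-0.0111,"dz":-0.0134,"twist":0,"grip":-1}]' 25
```

```text
t: 6.75
eef_pos: [0.5925, 0.0128, 0.1425]
ee_rot: [3.141, 0.003, -1.089]
force: [-5.4, 12.3, 2.5]
width: 0.0139
gripper_force: 25.0
```

```bash
python3 -m crank '[{"dx":0.0003,"dy":-0.0002,"dz":0.001,"twist":-7,"grip":-1},{"dx":0.0005,"dy":-0.0005,"dz":0.001,"twist":-14,"grip":-1},{"dx":0.0005,"dy":-0.0005,"dz":0.001,"twist":-21,"grip":-1},{"dx":0.0005,"dy":-0.0005,"dz":0.001,"twist":-28,"grip":-1},{"dx":0.0005,"dy":-0.0005,"dz":0.001,"twist":-35,"grip":-1}]' 10
python3 -c "
from h import *
s=arm.get_state();print(s['moment'].round(2),s['q'].round(2))"
```

```text
t: 7.17
eef_pos: [0.5964, 0.0114, 0.1451]
ee_rot: [-3.138, 0.002, -1.705]
force: [4.3, 3.4, -0.4]
width: 0.0188
gripper_force: 12.7
[ 1.49 -1.48  0.43] [ 0.35  0.29 -0.28  0.   -0.99 -0.48]
```

```bash
python3 -m crank '[{"dx":0,"dy":0,"dz":0,"twist":-7,"grip":-1},{"dx":0,"dy":0,"dz":0,"twist":-14,"grip":-1},{"dx":0,"dy":0,"dz":0,"twist":-21,"grip":-1},{"dx":0,"dy":0,"dz":0,"twist":-28,"grip":-1},{"dx":0,"dy":0,"dz":0,"twist":-35,"grip":-1}]' 10
python3 -m crank '[{"dx":0,"dy":0,"dz":0,"twist":-7,"grip":-1},{"dx":0,"dy":0,"dz":0,"twist":-14,"grip":-1},{"dx":0,"dy":0,"dz":0,"twist":-21,"grip":-1},{"dx":0,"dy":0,"dz":0,"twist":-25,"grip":-1},{"dx":0,"dy":0,"dz":0,"twist":-25,"grip":-1}]' 10
python3 -c "
from h import *
s,im=snap('wrist','w7.png');print(s['moment'].round(2),s['q'].round(2)); snap('side','s7.png');snap('scene','c7.png')"
```

```text
t: 7.58
eef_pos: [0.5944, 0.0096, 0.1444]
ee_rot: [-3.141, -0.001, -2.316]
force: [-0.6, -3.8, 0.5]
width: 0.026
gripper_force: 12.9
t: 8.0
eef_pos: [0.5916, 0.01, 0.1436]
ee_rot: [3.14, -0.005, -2.752]
force: [-7.5, -0.4, 2.9]
width: 0.0208
gripper_force: 9.6
[0.35 2.75 0.21] [ 0.35  0.29 -0.28 -0.   -1.   -1.53]
```

```bash
python3 -m crank '[{"dx":0,"dy":0,"dz":0,"twist":0,"grip":-0.3},{"dx":0,"dy":0,"dz":0,"twist":0,"grip":-0.23},{"dx":0,"dy":0,"dz":0.01,"twist":0,"grip":-0.2},{"dx":0,"dy":0,"dz":0.04,"twist":0,"grip":-0.1},{"dx":0,"dy":0,"dz":0.08,"twist":0,"grip":0.0}]' 10
python3 -m crank '[{"dx":-0.01,"dy":0,"dz":0.03,"twist":7,"grip":0},{"dx":-0.03,"dy":0,"dz":0.03,"twist":14,"grip":0},{"dx":-0.06,"dy":0,"dz":0.03,"twist":21,"grip":0},{"dx":-0.07,"dy":0.02,"dz":0.03,"twist":28,"grip":0},{"dx":-0.08,"dy":0.04,"dz":0.03,"twist":35,"grip":0}]' 20
python3 -m crank '[{"dx":0,"dy":0.01,"dz":0,"twist":7,"grip":0},{"dx":-0.01,"dy":0.02,"dz":0,"twist":14,"grip":0},{"dx":-0.01,"dy":0.03,"dz":0,"twist":21,"grip":0},{"dx":-0.02,"dy":0.04,"dz":0,"twist":28,"grip":0},{"dx":-0.02,"dy":0.04,"dz":0,"twist":35,"grip":0}]' 20
python3 -m crank '[{"dx":0,"dy":0,"dz":0,"twist":7,"grip":0},{"dx":0,"dy":0,"dz":0,"twist":14,"grip":0},{"dx":0,"dy":0,"dz":0,"twist":21,"grip":0},{"dx":0,"dy":0,"dz":0,"twist":25.4,"grip":0},{"dx":0,"dy":0,"dz":0,"twist":25.4,"grip":0}]' 20
python3 - <<'E'
from fit import *
s,im=snap('wrist','w8.png'); p=np.load('p.npy'); print(s['eef_pos'].round(4),s['ee_rot'].round(3),s['force'].round(1),s['q'].round(2))
b=cv2.resize(im[:,:,::-1],(800,600),interpolation=cv2.INTER_CUBIC)
for q in((.125,p[5]-.09,.034),(p[4],p[5],.054)):
    uv=proj('wrist',W(p,q),s)/.64; print(uv); cv2.circle(b,tuple(int(v) for v in uv),4,(0,0,255),-1)
cv2.imwrite('pics/w8b.png',b)
E
```

```text
t: 8.57
eef_pos: [0.5927, 0.01, 0.2228]
ee_rot: [3.141, -0.005, -2.747]
force: [0.7, 1.1, 0.4]
width: 0.041
gripper_force: 0.0
t: 8.98
eef_pos: [0.5136, 0.0503, 0.2559]
ee_rot: [-3.14, 0.002, -2.132]
force: [0.7, -0.1, -0.5]
width: 0.0437
gripper_force: 0.0
t: 9.4
eef_pos: [0.4938, 0.0918, 0.2554]
ee_rot: [-3.14, 0.001, -1.518]
force: [-0.3, -1.0, 0.4]
width: 0.0441
gripper_force: 0.0
t: 9.82
eef_pos: [0.4947, 0.0907, 0.2553]
ee_rot: [-3.14, -0.0, -1.078]
force: [-0.5, -0.4, 0.3]
width: 0.0439
gripper_force: 0.0
[0.4947 0.0907 0.2553] [-3.14  -0.    -1.078] [-0.5 -0.4  0.3] [ 0.57  0.05 -0.31  0.   -1.2  -0.08]
[471.50778925  90.48826804]
[304.36153696 104.38791826]
```

View pics/w8b.png

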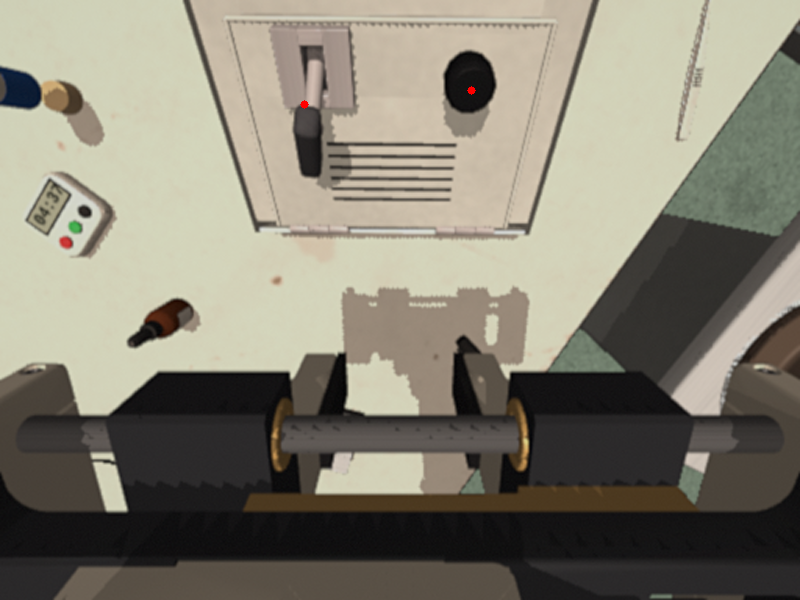

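Run:
```python
from fit import *
p=np.load('p.npy')
for n in('wrist','scene','side'):
    s,im=snap(n,n[0]+'9.png'); g=cv2.cvtColor(im,cv2.COLOR_RGB2GRAY)
    P=W(p,(p[4]-.01,p[5],.03)); uv=proj(n,P,s); x,y=uv.astype(int); print(n,uv.round(1))
    r=(30,26) if n=='wrist' else (16,22); st=2 if n=='wrist' else 1
    c=g[y-r[0]:y+r[0]+(30 if n=='wrist' else 0):st,x-r[1]:x+r[1]:st]
    print('x0',x-r[1],'y0',y-r[0]); print('\n'.join(''.join('#%+-. '[min(5,v//42)] for v in row) for row in c))
```

```text
wrist [199.8  66.5]
x0 173 y0 36
.---------%%++%%+--------+
.---------%%+--+%--------+
.---------%%...-+--------+
..--------%%...-+---------
..--------%%...-++--------
..--------++...-++--------
..--------++...-+%--------
..---------+...-+%--------
...--------+...-+%--------
...---------...-%%--------
...---------...-%#--------
...---------...-%+--------
...---------...-+.--------
....--------...-+.--------
....-------....++---------
....-------...-+++--------
....----+%%++--++---------
......-+%%%%%%%%+---------
......-+%%%%%%%%----------
.......+%%%%%%%%+---.-.-.-
.......+%%%%%%%#+---......
.......+%%%%%%%#+---......
.......+%%%%%%%#+---......
.......%%%%%%%%#%---......
.......+%%%%%%%#%---......
.......+%%%%%%%#+----.....
.......-###%%###+----.....
........########+-++-.....
........%#######++%##%#%%%
........%#######%-++-+---.
........+#######%--------.
........+#######%-++++++++
........-#######%-+%%%%%%%
.........#######%---------
.........%######%---------
.........+######%-+%%%%%%%
.........+######+-++++++++
.........-######+---------
..........+%%##%+--+++++--
...........---
[... 2394 characters left out ...]
--++%%%-.            ....
-.           .......--+%%%-.             ...
-.            ......--+%%%-.              ..
+-            .....---+%%%+.              ..
+-.           ......-+%%%%+.               .
++.            .....--%%%%+.                
++-.           .....--%%%%+.                
++-.            .-----+%%%+.                
+++-            ..-..-+%%%-             ....
+++-.            .....+%%%-         ........
+++-.                 -%%%-      ...........
++++-.                -%%%-.  ..............
++++-.                -+%%+-................
+++++-.               .-+++--...............
+++++-.                .--+---..............
++++++-                 .-----..............
```

```bash
cat > key.py <<'E'
from fit import *
p=np.load('p.npy')
def P2(w):  # world -> panel coords rel mouth
    d=w-W(p,(p[4],p[5],.008)); e=[W(p,v)-W(p,(0,0,0)) for v in np.eye(3)]; return np.array([d@x for x in e])
E
python3 - <<'E'
from key import *
s=arm.get_state()
for nm,a,b,c in(('up',(196,69),(250,177),(252.5,182.3)),('lo',(199,112),(251.5,197.5),(253,198.2))):
    X=tri([ray('wrist',a,s),ray('scene',b),ray('side',c)]); print(nm,X.round(4),'panel mm',(P2(X)*1e3).round(1),[(proj(n,X,s)-np.array(o)).round(1).tolist() for n,o in(('wrist',a),('scene',b),('side',c))])
o,d=ray('wrist',(.5*(196+199),90),s)
E
```

```text
up [0.5866 0.0161 0.1694] panel mm [-4.1 -4.2 46. ] [[3.2, 3.0], [-0.5, 0.5], [-0.4, -0.8]]
lo [0.5821 0.0512 0.1196] panel mm [-57.7   8.2  19.5] [[-0.3, -0.4], [0.2, -0.3], [-0.1, 0.3]]
```

```bash
python3 -m crank '[{"dx":0.03,"dy":-0.019,"dz":-0.01,"twist":-6,"grip":0},{"dx":0.06,"dy":-0.038,"dz":-0.025,"twist":-6,"grip":0},{"dx":0.0895,"dy":-0.057,"dz":-0.05,"twist":-6,"grip":0},{"dx":0.0895,"dy":-0.057,"dz":-0.065,"twist":-6,"grip":0},{"dx":0.0895,"dy":-0.057,"dz":-0.075,"twist":-6,"grip":0}]' 12
python3 -m crank '[{"dx":0,"dy":0,"dz":-0.02,"twist":0,"grip":0},{"dx":0,"dy":0,"dz":-0.04,"twist":0,"grip":-0.2},{"dx":0,"dy":0,"dz":-0.053,"twist":0,"grip":-0.5},{"dx":0,"dy":0,"dz":-0.053,"twist":0,"grip":-1},{"dx":0,"dy":0,"dz":-0.053,"twist":0,"grip":-1}]' 12
python3 -m crank '[{"dx":0,"dy":0,"dz":0,"twist":0,"grip":-1},{"dx":0,"dy":0,"dz":0,"twist":0,"grip":-1},{"dx":0,"dy":0,"dz":0,"twist":0,"grip":-1},{"dx":0,"dy":0,"dz":0,"twist":0,"grip":-1},{"dx":0,"dy":0,"dz":0,"twist":0,"grip":-1}]' 12
```

```text
t: 10.43
eef_pos: [0.5837, 0.0321, 0.1764]
ee_rot: [3.138, 0.0, -1.191]
force: [-1.4, 0.4, -0.0]
width: 0.0437
gripper_force: 0.0
t: 10.85
eef_pos: [0.5834, 0.0338, 0.1267]
ee_rot: [3.141, -0.0, -1.187]
force: [1.0, 0.8, 0.4]
width: 0.0231
gripper_force: 0.2
t: 11.27
eef_pos: [0.5846, 0.0341, 0.1275]
ee_rot: [-3.139, -0.0, -1.186]
force: [1.0, 3.5, 2.3]
width: 0.0148
gripper_force: 12.0
```

```bash
python3 -m crank '[{"dx":0.002,"dy":-0.0045,"dz":0.007,"twist":1,"grip":-1},{"dx":0.0037,"dy":-0.0088,"dz":0.0118,"twist":2.5,"grip":-1},{"dx":0.0065,"dy":-0.0155,"dz":0.0175,"twist":4,"grip":-1},{"dx":0.0097,"dy":-0.022,"dz":0.0207,"twist":5.5,"grip":-1},{"dx":0.0097,"dy":-0.022,"dz":0.0207,"twist":5.5,"grip":-1}]' 12
python3 -c "
from key import *
s=arm.get_state(); print((P2(s['eef_pos']+[0,0,.019])*1e3).round(1)); f=s['force'];e=[W(p,v)-W(p,(0,0,0)) for v in np.eye(3)];print([round(f@x,1) for x in e])"
python3 -m crank '[{"dx":0.0005,"dy":-0.001,"dz":-0.001,"twist":0,"grip":-1},{"dx":0.001,"dy":-0.0025,"dz":-0.003,"twist":0,"grip":-1},{"dx":0.001,"dy":-0.0025,"dz":-0.004,"twist":0,"grip":-1},{"dx":0.001,"dy":-0.0025,"dz":-0.004,"twist":0,"grip":-1},{"dx":0.001,"dy":-0.0025,"dz":-0.004,"twist":0,"grip":-1}]' 12
python3 -c "
from key import *
s,_=snap('wrist','w10.png'); print((P2(s['eef_pos']+[0,0,.019])*1e3).round(1)); f=s['force'];e=[W(p,v)-W(p,(0,0,0)) for v in np.eye(3)];print([round(f@x,1) for x in e])
g=cv2.cvtColor(cv2.imread('pics/w10.png'),cv2.COLOR_BGR2GRAY); uv=proj('wrist',W(p,(p[4],p[5],.008)),s); print(uv); x,y=uv.astype(int); print(x-34,y-30)
print('\n'.join(''.join('#%+-. '[min(5,v//42)] for v in r) for r in g[y-30:y+70:2,x-34:x+34]))
t=np.radians(30);z=np.array([0,0,1.]);u=np.array([np.cos(p[0]),np.sin(p[0]),0]);G=s['eef_pos']+.019*z
for th in(26,30,34,38):
  t=np.radians(th);k=np.cos(t)*z-np.sin(t)*u;b=np.cos(t)*u+np.sin(t)*z
  print(th,[proj('wrist',G+h*k+w*b,s).round(1).tolist() for h,w in((.009,.033),(-.009,.033),(-.037,.005))])
"
```

```text
t: 11.68
eef_pos: [0.5942, 0.0117, 0.1478]
ee_rot: [-3.14, 0.0, -1.09]
force: [1.1, 4.9, 1.6]
width: 0.014
gripper_force: 12.0
[ 1.   0.5 40. ]
[np.float64(-2.4), np.float64(3.3), np.float64(3.3)]
t: 12.1
eef_pos: [0.5955, 0.0099, 0.1449]
ee_rot: [-3.138, -0.001, -1.091]
force: [-1.8, 4.5, 11.0]
width: 0.0141
gripper_force: 12.0
[ 1.4  0.8 36.4]
[np.float64(1.3), np.float64(0.5), np.float64(12.0)]
[256.74647989 207.3651601 ]
222 177
                    . .......  . .... .  ...........................
++++++-+++---++++-----++----+++----+++-----++-----+-----------------
--------------------------------------------------------------------
--------------------------------------------------------------------
--------------------------------------------------------------------
-----------------...---....................---.-------.............-
............................................-...--.................-
-----------------------....................-------------------------
-----------------------....................-------------------------
------------------------.-..--------------
[... 2294 characters left out ...]
+%%%%%++%
%%%%%%%++++%###############%%%%%%%%%%%%%%###############%+++%%%%%++%
%++%%%%%%%%%############################################%%%%%%%%%+++
+++%########%#%%%%#%%#%%#%%%##%#%####%####%%##%#%%#%%#%%#######%%+-+
++%%##%%%%%%%%%%%%%%%%%%%%%%%%%%%%%%%%%%%%%%%%%%%%%%%%%%%%%%%%%%%+--
++%%%%%%%%%%%%%%%%%%%%%%%%%%%%%%%%%%%%%%%%%%%%%%%%%%%%%%%%%%%%%%%+--
++%%%%%%%%%%%%%%%%%%%%%%%%%%%%%%%%%%%%%%%%%%%%%%%%%%%%%%%%%%%%%%%+--
++%%%+%%%%%%%%%%+%%%%%%%%%%%%%%%%++%+++++%%%%%%%+%%%+%+%%%%%%+%%%+--
26 [[255.2, 232.7], [255.2, 205.1], [255.5, 202.8]]
30 [[255.2, 237.5], [255.2, 207.6], [255.5, 200.6]]
34 [[255.2, 242.5], [255.2, 210.5], [255.5, 198.6]]
38 [[255.2, 247.6], [255.2, 213.8], [255.4, 196.9]]
```

```bash
python3 -m crank '[{"dx":0,"dy":0,"dz":0,"twist":0,"grip":-1},{"dx":0,"dy":0,"dz":0,"twist":-6,"grip":-1},{"dx":0,"dy":0,"dz":0,"twist":-12,"grip":-1},{"dx":0,"dy":0,"dz":0,"twist":-18,"grip":-1},{"dx":0,"dy":0,"dz":0,"twist":-24,"grip":-1}]' 40
python3 -c "
from key import *
s=arm.get_state(); print((P2(s['eef_pos']+[0,0,.019])*1e3).round(1),s['moment'].round(2)); f=s['force'];e=[W(p,v)-W(p,(0,0,0)) for v in np.eye(3)];print([round(f@x,1) for x in e])"
```

```text
t: 12.57
eef_pos: [0.6005, 0.0114, 0.1457]
ee_rot: [-3.128, 0.002, -1.513]
force: [16.0, 6.3, 0.6]
width: 0.0143
gripper_force: 40.3
[ 2.7  6.  36.6] [ 2.69 -6.27  0.57]
[np.float64(1.9), np.float64(17.1), np.float64(-0.4)]
```

```bash
python3 -m crank '[{"dx":0,"dy":0,"dz":0,"twist":0,"grip":-1},{"dx":0,"dy":0,"dz":0,"twist":0,"grip":-1},{"dx":0,"dy":0,"dz":0,"twist":-5,"grip":-1},{"dx":0,"dy":0,"dz":0,"twist":-10,"grip":-1},{"dx":0,"dy":0,"dz":0,"twist":-15,"grip":-1}]' 20
python3 -c "
from key import *
s=arm.get_state(); print((P2(s['eef_pos']+[0,0,.019])*1e3).round(1),s['moment'].round(2)); f=s['force'];e=[W(p,v)-W(p,(0,0,0)) for v in np.eye(3)];print([round(f@x,1) for x in e])"
```

```text
t: 12.98
eef_pos: [0.5997, 0.0105, 0.1461]
ee_rot: [-3.131, 0.004, -1.774]
force: [11.0, 4.3, 5.9]
width: 0.017
gripper_force: 20.5
[ 3.3  4.9 36.7] [ 1.44 -4.58  0.51]
[np.float64(4.0), np.float64(11.7), np.float64(4.5)]
```

```bash
python3 -m crank '[{"dx":0,"dy":0,"dz":0,"twist":-5,"grip":-1},{"dx":0,"dy":0,"dz":0,"twist":-10,"grip":-1},{"dx":0,"dy":0,"dz":0,"twist":-15,"grip":-1},{"dx":0,"dy":0,"dz":0,"twist":-20,"grip":-1},{"dx":0,"dy":0,"dz":0,"twist":-20,"grip":-1}]' 20
python3 - <<'E'
from key import *
s,im=snap('wrist','w11.png'); print((P2(s['eef_pos']+[0,0,.019])*1e3).round(1),s['moment'].round(2)); f=s['force'];e=[W(p,v)-W(p,(0,0,0)) for v in np.eye(3)];print([round(f@x,1) for x in e])
g=cv2.cvtColor(im,cv2.COLOR_RGB2GRAY)
print('\n'.join(''.join('#%+-. '[min(5,v//42)] for v in r) for r in g[180:300:3,200:312:2]))
for n in('scene','side'):
    _,im=snap(n,n+'11.png'); g=cv2.cvtColor(im,cv2.COLOR_RGB2GRAY); x,y=proj(n,W(p,(p[4],p[5],.045))).astype(int)
    print(n,x,y); print('\n'.join(''.join('#%+-. '[min(5,v//42)] for v in r) for r in g[y-22:y+22,x-24:x+24]))
E
```

```text
t: 13.4
eef_pos: [0.6011, 0.0102, 0.147]
ee_rot: [-3.13, 0.009, -2.124]
force: [12.6, 2.1, 7.0]
width: 0.0193
gripper_force: 20.6
[ 4.5  5.9 37. ] [ 0.71 -5.26  0.47]
[np.float64(7.0), np.float64(12.2), np.float64(4.1)]
       ..  ..----++%%++---------------------------------
      ... ---+-...-+-+%%%++-----------------------------
      -. .-+++++-++---+++++%%++------------------------%
    ...  --+++-+++++++++-++++++%%%+-------------------%+
..----  -+-++-++++++++++++++-+-++++%%%+--------------%+-
----+---++++++++++++++++++++++++---+++++------------%+--
---+---++++++++++++++++++++++++++++----++----------%+---
--+----+++---++++++++++++++++++++++++++-----------%+--+%
-+---++++------+++-++++++++++++++++++++----------%+--+%-
+----++++-----+++++++++++++%%%%++++++-----------%+--+%--
----++++-----+%+++++++%#########+++++----------%+--+%---
---++++-----+%%++++++##%%%#%#####+++----------#---+%--+%
--++++-----+%%%%++++%############%-----------%---+%--+%-
-++++-++++++++%%%%++%##%##%#######%---------%---%+--+%--
++++-++++++--+++++++%###%%%#%%%%%##+-------+---%+--+%--+
+++-+++++++++++++++%%##%%
[... 5038 characters left out ...]
          ....
+++--..---.....--+++++++++----.             ....
++++--..--......-+++---++-----..             ...
++++--..--......--+-----------...              .
++++--...-.......-+----------.....              
++++--...........----------........             
%++++-...........------..............       ... 
%++++-.    .......---...........................
%%+++-.      ...................----------......
%%++++-.     ..............---------------......
%%++++-.     .............-----------------.....
%%+++++-.     ............------------------....
%%+++++-.      ...........-------------------...
%%++++++.        .........--------------------..
%%++++++-.        ........---------------------.
```

```bash
python3 -m crank '[{"dx":0,"dy":0,"dz":0,"twist":-6,"grip":-1},{"dx":0,"dy":0,"dz":0,"twist":-12,"grip":-1},{"dx":0,"dy":0,"dz":0,"twist":-18,"grip":-1},{"dx":0,"dy":0,"dz":0,"twist":-24,"grip":-1},{"dx":0,"dy":0,"dz":0,"twist":-30,"grip":-1}]' 20
python3 -m crank '[{"dx":0,"dy":0,"dz":0,"twist":-6,"grip":-1},{"dx":0,"dy":0,"dz":0,"twist":-10,"grip":-1},{"dx":0,"dy":0,"dz":0,"twist":-14,"grip":-1},{"dx":0,"dy":0,"dz":0,"twist":-14,"grip":-1},{"dx":0,"dy":0,"dz":0,"twist":-14,"grip":-1}]' 20
python3 - <<'E'
from key import *
s,im=snap('wrist','w12.png'); print(s['q'].round(2),(P2(s['eef_pos']+[0,0,.019])*1e3).round(1),s['moment'].round(2)); f=s['force'];e=[W(p,v)-W(p,(0,0,0)) for v in np.eye(3)];print([round(f@x,1) for x in e])
g=cv2.cvtColor(im,cv2.COLOR_RGB2GRAY)
print('\n'.join(''.join('#%+-. '[min(5,v//42)] for v in r) for r in g[192:272:3,208:308:2]))
E
```

```text
t: 13.97
eef_pos: [0.6011, 0.0091, 0.1476]
ee_rot: [-3.135, 0.012, -2.647]
force: [12.0, -3.8, 12.0]
width: 0.0215
gripper_force: 21.3
t: 14.38
eef_pos: [0.5999, 0.0083, 0.1479]
ee_rot: [-3.137, 0.011, -2.887]
force: [6.9, -3.9, 16.5]
width: 0.0223
gripper_force: 22.2
[ 0.34  0.29 -0.28  0.01 -0.99 -1.66] [ 5.9  4.  37.3] [-1.84 -3.39  0.45]
[np.float64(14.0), np.float64(4.3), np.float64(10.9)]
-----------------++%++---------------.+#---+%---%+
-------------++%+++--------------------#----#-----
---------++%%++----+++-----------------%+.--------
-----++%%++----++%#####+---------------+----------
--++%+++----++###########+-.----------------------
%%++--------%########%%%%#%-----------------------
------------%####%%%%%%%%%#+.---------------------
------------%###%%%%%%%%%%%%----------------------
------------+##%%%%%%%%%%%%%----------------------
-------------%##%%%%%%%%%%%%+.--------------------
-----------++%##%%%%%%%%%%%%%.--------------     -
---++++++++++%###%%%%%%%%%%%%----+++------..    .-
--++++++++++%####%%%%%%%%%%%#+---%##++++++++++    
--++++++++++#####%%%%%%%%%%%%%---%##%+++++++++-   
-++++++++++%######%%%%%%%%%%%%---%##%++++++++++   
+%%++++++++%###%##%%%%%%%%%%%#+--####++++++++%%+.-
###%+++++++####+%##%%%%%%%%%%%%--####%+++++++#####
###%+++++++####+%##%%%%%%%%%%%%. %###%+++++++#####
###%++++++%####%+##%%%%%%%%%%%#- %####+++++++#####
####++++++%####%+%##%%%%%%%%%%%+ #####++++++%#####
####++++++#####%++##%%%%%%%%%%%%.#####%+++++%#####
##%%+++++%#####+-+%##%%%%%%%%%%#-%#####+++++%%%###
#%%%%++++%#####-. -##%%%%%%%%%%%++#####+++++%%%###
#%%%%++++######    %#%%%%%%%%%%%%+#####%++++%%%%##
%+%%%++++#####%    +##%%%%%%%%%%%%#####%+++%%%%%##
%+%%######%########################%#########%%+##
%+%%%%%%%%%%%%%%%%%%%%%%%%%%%%%%%%%%%%%%%%%%%%%+##
```

Run:
```python
from key import *
s=arm.get_state(); n=W(p,(0,0,1))-W(p,(0,0,0)); m=W(p,(p[4],p[5],.008))
Q=[]
for uv in((246.5,207),(258.5,264)):
    o,d=ray('wrist',uv,s); t=((m+.044*n-o)@n)/(d@n); Q.append(P2(o+d*t)*1e3); print(Q[-1].round(1))
d=Q[0]-Q[1]; print(np.degrees(np.arctan2(d[1],d[0])))
```

```text
[  7.  -28.7  44. ]
[ 8.7  6.2 44. ]
-92.88897468409003
```

```bash
python3 -m crank '[{"dx":0,"dy":0,"dz":0,"twist":0,"grip":-0.3},{"dx":0,"dy":0,"dz":0.001,"twist":0,"grip":-0.2},{"dx":0,"dy":0,"dz":0.005,"twist":0,"grip":-0.15},{"dx":0,"dy":0,"dz":0.035,"twist":0,"grip":-0.1},{"dx":0,"dy":0,"dz":0.075,"twist":0,"grip":0.0}]' 10
python3 -m crank '[{"dx":-0.01,"dy":0,"dz":0.03,"twist":7,"grip":0},{"dx":-0.03,"dy":0,"dz":0.03,"twist":14,"grip":0},{"dx":-0.06,"dy":0,"dz":0.03,"twist":21,"grip":0},{"dx":-0.07,"dy":0.02,"dz":0.03,"twist":28,"grip":0},{"dx":-0.08,"dy":0.04,"dz":0.03,"twist":35,"grip":0}]' 20
python3 -m crank '[{"dx":0,"dy":0.01,"dz":0,"twist":7,"grip":0},{"dx":-0.01,"dy":0.02,"dz":0,"twist":14,"grip":0},{"dx":-0.01,"dy":0.03,"dz":0,"twist":21,"grip":0},{"dx":-0.02,"dy":0.04,"dz":0,"twist":28,"grip":0},{"dx":-0.02,"dy":0.04,"dz":0,"twist":35,"grip":0}]' 20
python3 -m crank '[{"dx":0,"dy":0,"dz":0,"twist":7,"grip":0},{"dx":0,"dy":0,"dz":0,"twist":14,"grip":0},{"dx":0,"dy":0,"dz":0,"twist":21,"grip":0},{"dx":0,"dy":0,"dz":0,"twist":28,"grip":0},{"dx":0,"dy":0,"dz":0,"twist":33.1,"grip":0}]' 20
python3 - <<'E'
from key import *
s,im=snap('wrist','w13.png'); print(s['eef_pos'].round(4),s['ee_rot'].round(3),s['force'].round(1),s['q'].round(2))
g=cv2.cvtColor(im,cv2.COLOR_RGB2GRAY)
for nm,q in(('key',(p[4],p[5],.045)),('knob',(.125,p[5]-.09,.034))):
    x,y=proj('wrist',W(p,q),s).astype(int); print(nm,x,y)
    print('\n'.join(''.join('#%+-. '[min(5,v//42)] for v in r) for r in g[max(0,y-40):y+34:2,x-44:x+44:2]))
E
```

```text
t: 14.85
eef_pos: [0.5913, 0.0082, 0.2149]
ee_rot: [3.142, -0.009, -2.89]
force: [1.0, -0.1, 0.4]
width: 0.0414
gripper_force: 0.0
t: 15.27
eef_pos: [0.5123, 0.0482, 0.2481]
ee_rot: [3.141, -0.001, -2.274]
force: [0.0, 0.0, 1.0]
width: 0.0438
gripper_force: 0.0
t: 15.68
eef_pos: [0.4926, 0.0895, 0.2476]
ee_rot: [3.14, -0.001, -1.661]
force: [-0.3, -0.5, 0.0]
width: 0.0441
gripper_force: 0.0
t: 16.1
eef_pos: [0.4935, 0.0884, 0.2475]
ee_rot: [3.139, -0.0, -1.083]
force: [0.1, -0.0, -0.1]
width: 0.0437
gripper_force: 0.0
[0.4935 0.0884 0.2475] [ 3.139 -0.    -1.083] [ 0.1 -0.  -0.1] [ 0.57  0.06 -0.33  0.   -1.19 -0.08]
key 190 62
...........---------.---------------+-......
...........-------------------------+-......
...........---------------------------......
...........--------------------------+......
...........---------+######%---------+......
............--------+%######---------+......
............---------%%%%%%%---------+......
............---------%++++-+---------+-.....
-............--------%++-..-+--------+-.....
-...........---------%++-..-+--------+-.....
-............-
[... 2177 characters left out ...]
##########%.............-
..............###############+.............-
.............-+#############%...............
.............--%############-...............
..............-+###########+..............-.
..............--+%#######%+-..............-.
..............----+%%%%%+----...............
..............--------------................
..............--------------.............-..
..............-------------..............-..
..............-------------.................
...............-----------..................
................----------..................
................--------................-...
.................----.-.................-...
............................................
```

```bash
python3 -m crank '[{"dx":0,"dy":-0.03,"dz":0,"twist":0,"grip":0},{"dx":0.008,"dy":-0.065,"dz":0,"twist":0,"grip":0},{"dx":0.017,"dy":-0.1,"dz":-0.01,"twist":0,"grip":0},{"dx":0.0254,"dy":-0.128,"dz":-0.03,"twist":0,"grip":0},{"dx":0.0254,"dy":-0.128,"dz":-0.05,"twist":0,"grip":0}]' 20
python3 -m crank '[{"dx":0,"dy":0,"dz":-0.025,"twist":0,"grip":0},{"dx":0,"dy":0,"dz":-0.05,"twist":0,"grip":0},{"dx":0,"dy":0,"dz":-0.068,"twist":0,"grip":-0.2},{"dx":0,"dy":0,"dz":-0.068,"twist":0,"grip":-1},{"dx":0,"dy":0,"dz":-0.068,"twist":0,"grip":-1}]' 25
python3 -m crank '[{"dx":0,"dy":0,"dz":0,"twist":0,"grip":-1},{"dx":0,"dy":0,"dz":0,"twist":0,"grip":-1},{"dx":0,"dy":0,"dz":0,"twist":0,"grip":-1},{"dx":0,"dy":0,"dz":0,"twist":0,"grip":-1},{"dx":0,"dy":0,"dz":0,"twist":0,"grip":-1}]' 25
python3 -c "
from key import *
s=arm.get_state();print(s['eef_pos'].round(4),s['force'].round(1),s['q'].round(2))
hinge=W(p,(0,p[5]-.09,0));g=s['eef_pos']+[0,0,.019]
u=np.array([np.cos(p[0]),np.sin(p[0]),0]);d=g-hinge;print('rel hinge',d@u,d[2])
r=np.hypot(d@u,d[2]);a0=np.arctan2(d[2],d@u);print(r,np.degrees(a0))
for th in np.arange(0,1.7,.1):
  a=a0+th; D=(r*np.cos(a)-d@u)*u+np.array([0,0,r*np.sin(a)-d[2]]); print(round(th,1),D.round(4).tolist())
"
```

```text
t: 16.57
eef_pos: [0.5202, -0.0428, 0.1975]
ee_rot: [3.141, -0.001, -1.095]
force: [1.0, 0.2, -0.7]
width: 0.0437
gripper_force: 0.0
t: 16.98
eef_pos: [0.5195, -0.0392, 0.1296]
ee_rot: [3.14, 0.0, -1.091]
force: [6.6, 4.1, -5.1]
width: 0.0291
gripper_force: 3.8
t: 17.4
eef_pos: [0.5197, -0.0387, 0.1302]
ee_rot: [-3.141, 0.0, -1.089]
force: [0.9, 4.4, -8.2]
width: 0.0279
gripper_force: 25.0
[ 0.5197 -0.0387  0.1302] [ 0.9  4.4 -8.2] [ 0.3   0.19 -0.46 -0.   -0.92  0.18]
rel hinge 0.09529071478429212 0.08708302692140638
0.1290882407576139 42.423155558130965
0.0 [-0.0, 0.0, 0.0]
0.1 [-0.0043, 0.0081, 0.0091]
0.2 [-0.0089, 0.017, 0.0172]
0.3 [-0.0139, 0.0266, 0.0243]
0.4 [-0.0192, 0.0367, 0.0302]
0.5 [-0.0248, 0.0473, 0.035]
0.6 [-0.0306, 0.0583, 0.0386]
0.7 [-0.0365, 0.0695, 0.0409]
0.8 [-0.0424, 0.0809, 0.0419]
0.9 [-0.0484, 0.0923, 0.0417]
1.0 [-0.0544, 0.1037, 0.0402]
1.1 [-0.0602, 0.1148, 0.0373]
1.2 [-0.0659, 0.1257, 0.0333]
1.3 [-0.0714, 0.1361, 0.028]
1.4 [-0.0766, 0.1461, 0.0216]
1.5 [-0.0815, 0.1554, 0.0141]
1.6 [-0.086, 0.1639, 0.0056]
```

```bash
python3 -m crank '[{"dx":-0.002,"dy":0.004,"dz":0.005,"twist":0,"grip":-1},{"dx":-0.0043,"dy":0.0081,"dz":0.0091,"twist":0,"grip":-1},{"dx":-0.0066,"dy":0.0125,"dz":0.0132,"twist":0,"grip":-1},{"dx":-0.0089,"dy":0.017,"dz":0.0172,"twist":0,"grip":-1},{"dx":-0.0089,"dy":0.017,"dz":0.0172,"twist":0,"grip":-1}]' 25
```

```text
t: 17.82
eef_pos: [0.5105, -0.0212, 0.1483]
ee_rot: [-3.141, -0.0, -1.088]
force: [2.4, 2.0, -7.7]
width: 0.0277
gripper_force: 25.0
```

```bash
python3 -m crank '[{"dx":-0.005,"dy":0.0096,"dz":0.0071,"twist":0,"grip":-1},{"dx":-0.0103,"dy":0.0197,"dz":0.013,"twist":0,"grip":-1},{"dx":-0.0159,"dy":0.0303,"dz":0.0178,"twist":0,"grip":-1},{"dx":-0.0217,"dy":0.0413,"dz":0.0214,"twist":0,"grip":-1},{"dx":-0.0276,"dy":0.0525,"dz":0.0237,"twist":0,"grip":-1}]' 25
python3 -m crank '[{"dx":-0.0059,"dy":0.0114,"dz":0.001,"twist":0,"grip":-1},{"dx":-0.0119,"dy":0.0228,"dz":0.0008,"twist":0,"grip":-1},{"dx":-0.0179,"dy":0.0342,"dz":-0.0007,"twist":0,"grip":-1},{"dx":-0.0237,"dy":0.0453,"dz":-0.0036,"twist":0,"grip":-1},{"dx":-0.0294,"dy":0.0562,"dz":-0.0076,"twist":0,"grip":-1}]' 25
python3 -m crank '[{"dx":-0.0055,"dy":0.0104,"dz":-0.0053,"twist":0,"grip":-1},{"dx":-0.0107,"dy":0.0204,"dz":-0.0117,"twist":0,"grip":-1},{"dx":-0.0156,"dy":0.0297,"dz":-0.0192,"twist":0,"grip":-1},{"dx":-0.0156,"dy":0.0297,"dz":-0.0192,"twist":0,"grip":-1},{"dx":-0.0156,"dy":0.0297,"dz":-0.0192,"twist":0,"grip":-1}]' 25
```

```text
t: 18.23
eef_pos: [0.4834, 0.0306, 0.1723]
ee_rot: [-3.141, -0.002, -1.089]
force: [6.3, -1.9, -8.5]
width: 0.0279
gripper_force: 25.0
t: 18.65
eef_pos: [0.454, 0.0867, 0.1653]
ee_rot: [-3.14, -0.002, -1.088]
force: [3.0, -3.1, -2.1]
width: 0.0277
gripper_force: 25.0
t: 19.07
eef_pos: [0.4381, 0.1171, 0.1457]
ee_rot: [-3.141, -0.001, -1.087]
force: [-5.5, 2.2, 8.2]
width: 0.0276
gripper_force: 32.2
```

```bash
python3 -m crank '[{"dx":0,"dy":0,"dz":0,"twist":0,"grip":0},{"dx":-0.001,"dy":0.002,"dz":0,"twist":0,"grip":0},{"dx":-0.004,"dy":0.008,"dz":0.03,"twist":0,"grip":0},{"dx":-0.004,"dy":0.008,"dz":0.07,"twist":0,"grip":0},{"dx":-0.004,"dy":0.008,"dz":0.11,"twist":0,"grip":0}]' 25
python3 -m crank '[{"dx":0,"dy":0,"dz":0.03,"twist":0,"grip":0.2},{"dx":0,"dy":0,"dz":0.03,"twist":0,"grip":0.2},{"dx":0,"dy":0,"dz":0.03,"twist":0,"grip":0.2},{"dx":0,"dy":0,"dz":0.03,"twist":0,"grip":0.2},{"dx":0,"dy":0,"dz":0.03,"twist":0,"grip":0.2}]' 25
python3 - <<'E'
from key import *
s,im=snap('wrist','w14.png'); print(s['eef_pos'].round(4),s['q'].round(2)); 
for n in('scene','side'):
    _,im=snap(n,n+'14.png'); g=cv2.cvtColor(im,cv2.COLOR_RGB2GRAY); print(n)
    x,y=proj(n,W(p,(.05,0,.02))).astype(int); print(x-60,y-40);print('\n'.join(''.join('#%+-. '[min(5,v//42)] for v in r) for r in g[y-40:y+50:2,x-60:x+60:2]))
E
```

```text
t: 19.48
eef_pos: [0.4334, 0.1239, 0.2554]
ee_rot: [3.14, -0.001, -1.089]
force: [1.2, 0.6, 0.5]
width: 0.0438
gripper_force: 0.0
t: 19.9
eef_pos: [0.4336, 0.124, 0.2832]
ee_rot: [3.14, -0.0, -1.089]
force: [0.3, -0.3, 0.2]
width: 0.0528
gripper_force: 0.0
[0.4336 0.124  0.2832] [ 0.72 -0.06 -0.36 -0.   -1.27 -0.24]
scene
208 158
+++++%%%-..%%%%%%%%%%+-.--------.-+%++++%------.----++++++++
+++++%%%+..-%%%%%%%%%%--....-.-...-+%%%%+------------+++++++
+++++-%%%%%+%+++++++++--........---------.-----++-++-+++++++
+++++-+++#++++--------....-++++...-------.-----+++++--++++++
----.----#-.---..-....++-+++++++...-++--.-.-..-++++++-++++++
-.....---#-++-.........++++++--.....-++-...---.--------+++++
....-+++-###%%..........-.-..........-+-----------.----+++++
.....---.+####-..................-...-+%---.--.---------++++
..-......+####-..............-+++++...-++---..--------.-++++
.-++......-----..........-++++++%++-...++--..----.-------+++
.-+++................-++++++%#%+%+%+...-++---.-.......---+++
..++++-..........--++%++%%#####%+%++-...-----.-...--....--++
..%%%++....---+++%%%+%##########%+++
[... 4034 characters left out ...]
.%#%%%%-------%##%           
               .+++++----.      -%%%+-..-----%###           
                -+++-------.     .-...-------+##+           
                .-++--------.    ..-----------++-           
                 .+-----------...--+-------------.          
                  -----------------+-+++----------.         
                   .--.-----------+++%%%-----------.        
                    .  .-------++%%%%#%%---------++-.    ...
                        .------%###%%%++---------%#%+-..----
                         .-----%%%++-------------+%###%%++--
         ..               .-----+------------------++%%###%+
         ++               .----------------------------++%%#
```

```bash
python3 -m crank '[{"dx":0.018,"dy":-0.011,"dz":0,"twist":0,"grip":0.2},{"dx":0.036,"dy":-0.022,"dz":0,"twist":0,"grip":0.2},{"dx":0.055,"dy":-0.034,"dz":0,"twist":0,"grip":0.2},{"dx":0.073,"dy":-0.045,"dz":-0.01,"twist":0,"grip":0.2},{"dx":0.073,"dy":-0.045,"dz":-0.02,"twist":0,"grip":0.2}]' 25
python3 - <<'E'
from key import *
s,im=snap('wrist','w15.png'); print(s['eef_pos'].round(4),s['ee_rot'].round(4)); 
g=cv2.cvtColor(im,cv2.COLOR_RGB2GRAY)
for q in((.075,0,-.02),(.15,.093,0),(.15,-.093,0),(0,.093,0),(0,-.093,0)): print(proj('wrist',W(p,q),s).round(0))
print('\n'.join(''.join('#%+-. '[min(5,v//42)] for v in r) for r in g[0:240:4,110:400:3]))
E
```

```text
t: 20.47
eef_pos: [0.5096, 0.0781, 0.263]
ee_rot: [3.141, -0.001, -1.09]
force: [0.1, -0.2, -0.3]
width: 0.0523
gripper_force: 0.0
[0.5096 0.0781 0.263 ] [ 3.1406e+00 -9.0000e-04 -1.0903e+00]
[257. 100.]
[158.  38.]
[357.  37.]
[188. 159.]
[326. 158.]
..##%%......................................................+..+-..+..+-..+..+-..+..........%....
...--%.....................................................................................-%....
.....%+...........................................................-.-....................-.++....
.....+%....................................................................................%.....
......%...................................................................................-%.....
......++..................................................................................%+.....
......-%..................................................................................%......
.......%-................................................................................++......
.......-%.......................................................
[... 4331 characters left out ...]
......+%%%%%%%
%%###+%%-.................     .--------------------------------------- .--.............+%%%%%%%%
%%%##%+--.................     .--------------------------------------- .--............++%%%%%%%%
##%##---..................     .--------------------------------------- .--...........++++%%%%%%%
###+......................     .--------------------------------------- .--..........+++++++%%%%%
..........................+%%%%%%##----------------------------##%%%%%%+.--.........-++++++++%%%%
.........................-%%%%%%%##+--------------------------+##%%%%%%%-..........-++++++++++%%%
.........................%%%%%%%###+--------------------------+###%%%%%%%.........-+++++++++++++%
```

Run:
```python
from key import *
s={'eef_pos':[.5096,.0781,.263],'ee_rot':[3.1406,-.0009,-1.0903]}
g=cv2.cvtColor(cv2.imread('pics/w15.png'),cv2.COLOR_BGR2GRAY)
print(g[76:140:2,256].tolist()); print(g[110,240:275].tolist()); print(g[92,240:275].tolist()); print(g[126,240:275].tolist())
e=[W(p,v)-W(p,(0,0,0)) for v in np.eye(3)]; H=W(p,(0,0,0))
for uv in((257,82),(257,87),(257,130),(251,110),(263,110)):
  for zz in(-.003,-.006):
    o,d=ray('wrist',uv,s); t=((H+zz*e[2]-o)@e[2])/(d@e[2]); X=o+d*t; print(uv,zz,[round(1e3*(X-H)@v,1) for v in e])
```

```text
[171, 213, 212, 174, 48, 13, 15, 16, 17, 19, 30, 21, 19, 19, 19, 20, 20, 19, 18, 17, 19, 17, 16, 18, 16, 21, 98, 153, 177, 165, 209, 208]
[114, 122, 139, 156, 165, 167, 167, 169, 159, 104, 39, 14, 19, 19, 18, 19, 19, 19, 19, 15, 14, 31, 74, 118, 146, 158, 167, 166, 154, 129, 111, 106, 98, 92, 96]
[165, 164, 165, 164, 165, 165, 166, 168, 159, 103, 37, 10, 16, 17, 18, 20, 17, 17, 14, 15, 11, 31, 92, 151, 167, 167, 166, 165, 166, 166, 166, 166, 166, 161, 159]
[205, 196, 171, 157, 138, 133, 133, 136, 142, 137, 77, 26, 20, 19, 20, 20, 21, 21, 18, 19, 35, 82, 118, 129, 136, 135, 133, 131, 128, 129, 132, 141, 154, 146, 158]
(257, 82) -0.003 [np.float64(105.4), np.float64(-0.0), np.float64(-3.0)]
(257, 82) -0.006 [np.float64(103.9), np.float64(-0.0), np.float64(-6.0)]
(257, 87) -0.003 [np.float64(99.8), np.float64(-0.0), np.float64(-3.0)]
(257, 87) -0.006 [np.float64(98.3), np.float64(-0.1), np.float64(-6.0)]
(257, 130) -0.003 [np.float64(44.2), np.float64(-0.2), np.float64(-3.0)]
(257, 130) -0.006 [np.float64(42.0), np.float64(-0.2), np.float64(-6.0)]
(251, 110) -0.003 [np.float64(71.9), np.float64(6.8), np.float64(-3.0)]
(251, 110) -0.006 [np.float64(70.1), np.float64(6.9), np.float64(-6.0)]
(263, 110) -0.003 [np.float64(71.9), np.float64(-7.0), np.float64(-3.0)]
(263, 110) -0.006 [np.float64(70.0), np.float64(-7.1), np.float64(-6.0)]
```

Run:
```python
from key import *
s=arm.get_state(); x=s['eef_pos']; u=np.array([np.cos(p[0]),np.sin(p[0]),0])
T=W(p,(.055,0,-.034))-.0095*u; print('contact TCP',T.round(4),'delta',(T-x).round(4),np.degrees(s['ee_rot'][2]-p[0]),x)
for v in np.eye(3): print((W(p,v)-W(p,(0,0,0))).round(3))
```

```text
contact TCP [0.5392 0.0169 0.0602] delta [ 0.0321 -0.0613 -0.2003] -0.20746581874037215 [0.50711454 0.07825694 0.26041184]
[ 0.402 -0.767  0.5  ]
[0.886 0.464 0.   ]
[-0.232  0.443  0.866]
```

```bash
python3 -m crank '[{"dx":0.016,"dy":-0.03,"dz":-0.02,"twist":0,"grip":-0.2},{"dx":0.0321,"dy":-0.0613,"dz":-0.04,"twist":0,"grip":-0.4},{"dx":0.0321,"dy":-0.0613,"dz":-0.06,"twist":0,"grip":-0.5},{"dx":0.0321,"dy":-0.0613,"dz":-0.09,"twist":0,"grip":-0.5},{"dx":0.0321,"dy":-0.0613,"dz":-0.12,"twist":0,"grip":-0.5}]' 50
python3 -m crank '[{"dx":0,"dy":0,"dz":-0.02,"twist":0,"grip":-0.5},{"dx":0,"dy":0,"dz":-0.04,"twist":0,"grip":-0.5},{"dx":0,"dy":0,"dz":-0.06,"twist":0,"grip":-0.5},{"dx":0,"dy":0,"dz":-0.07,"twist":0,"grip":-0.5},{"dx":0,"dy":0,"dz":-0.07,"twist":0,"grip":-0.5}]' 50
python3 - <<'E'
from key import *
s,im=snap('wrist','w16.png'); print(s['eef_pos'].round(4),s['force'].round(1)); 
g=cv2.cvtColor(im,cv2.COLOR_RGB2GRAY)
print('\n'.join(''.join('#%+-. '[min(5,v//42)] for v in r) for r in g[120:290:4,176:336:3]))
E
```

```text
t: 20.93
eef_pos: [0.5392, 0.0176, 0.1432]
ee_rot: [-3.141, -0.0, -1.09]
force: [0.5, 0.0, 0.2]
width: 0.0251
gripper_force: 0.0
t: 21.35
eef_pos: [0.5375, 0.0178, 0.0719]
ee_rot: [3.137, 0.001, -1.089]
force: [0.4, 0.7, -0.3]
width: 0.0221
gripper_force: 0.0
[0.5375 0.0178 0.0719] [ 0.4  0.7 -0.3]
                                                      
.............................-------..-........-------
----------+---+++----------------+++---+--------------
--------+--++-----+++++++-+++++++----++---------------
-------+-++---+++----------------++++---+-------------
------+++--++---------++++++-+-------+++--+-+---------
--------.-...-......-..-.-......-.......---.----------
------.-....-....................-----.......---------
    -......-......................------....-.-       
    .....--.......--..................----...--       
   ....---........+-....................----..-       
   ...--...........-......................---...      
   ..--...%%......--........-.--.......-%..-+...      
   ..-..-++%%..---.            ..-+...----...+..      
  ..-..+++-%%--.              
[... 864 characters left out ...]
++++%##########%---##%++++%#############
#############%++++###########+--+##%+-++%#############
##############++++###########+--+###++++##############
##############++++###########+--+###++++##############
############%%+++%###%#######+---###%+++%%############
############%%+++####+#######++++####+++%+############
############%%%++####++++++++++++####++%%+############
%%%%%%%%%%#%+%#%%%%%%%%%%%%%%%%%%%%%%%%%%+%#%%%%%%%%%%
%%%%%%%%%%#++%%%%%%%%%%%%%%%%%%%%%%%%%%%%++#%%%%%%%%%%
%%%%%%%%%%#-++++++++++++++++++++++++++++++-#%%%%%%%%%%
%%%%%%%%%%%+%+++++++++++++++++++++++++++++.#%%%%%%%%%%
%%%%%%%%%%%+%%++++++++++++++++++++++++++++.%%%%%%%%%%%
%%%%%%%%%%%.+%++++++++++++++++++++++++++%%.%%%%%%%%%%%
```

```bash
python3 -m crank '[{"dx":0.001,"dy":-0.0005,"dz":-0.004,"twist":0,"grip":-0.5},{"dx":0.001,"dy":-0.001,"dz":-0.008,"twist":0,"grip":-0.5},{"dx":0.001,"dy":-0.001,"dz":-0.012,"twist":0,"grip":-0.5},{"dx":0.002,"dy":-0.0023,"dz":-0.014,"twist":0,"grip":-0.5},{"dx":0.002,"dy":-0.0023,"dz":-0.014,"twist":0,"grip":-0.5}]' 50
```

```text
t: 21.82
eef_pos: [0.5415, 0.0158, 0.0601]
ee_rot: [-3.141, 0.0, -1.089]
force: [-0.2, 1.0, 0.5]
width: 0.022
gripper_force: 0.6
```

```bash
python3 -m crank '[{"dx":0.0005,"dy":-0.0009,"dz":-0.0017,"twist":0,"grip":-0.5},{"dx":0.001,"dy":-0.0018,"dz":-0.0035,"twist":0,"grip":-0.5},{"dx":0.0014,"dy":-0.0027,"dz":-0.0052,"twist":0,"grip":-0.5},{"dx":0.0019,"dy":-0.0035,"dz":-0.0069,"twist":0,"grip":-0.5},{"dx":0.0019,"dy":-0.0035,"dz":-0.0069,"twist":0,"grip":-0.5}]' 50
```

```text
t: 22.23
eef_pos: [0.5433, 0.0127, 0.0539]
ee_rot: [-3.141, 0.0, -1.089]
force: [-6.9, 6.2, 11.1]
width: 0.0218
gripper_force: 7.0
```

```bash
python3 -m crank '[{"dx":-0.0018,"dy":-0.0009,"dz":0,"twist":0,"grip":-0.5},{"dx":-0.0036,"dy":-0.0019,"dz":0,"twist":0,"grip":-0.5},{"dx":-0.0053,"dy":-0.0028,"dz":0,"twist":0,"grip":-0.5},{"dx":-0.0071,"dy":-0.0037,"dz":0,"twist":0,"grip":-0.5},{"dx":-0.0089,"dy":-0.0046,"dz":0,"twist":0,"grip":-0.5}]' 50
python3 - <<'E'
from key import *
s,im=snap('wrist','w17.png'); e=[W(p,v)-W(p,(0,0,0)) for v in np.eye(3)]
print(s['eef_pos'].round(4),[round(s['force']@v,1) for v in e],((s['eef_pos']-W(p,(.067,0,-.034)))@np.array(e).T*1e3).round(1)); 
g=cv2.cvtColor(im,cv2.COLOR_RGB2GRAY)
print('\n'.join(''.join('#%+-. '[min(5,v//42)] for v in r) for r in g[150:270:4,176:336:3]))
E
```

```text
t: 22.65
eef_pos: [0.5395, 0.0105, 0.0558]
ee_rot: [-3.131, -0.001, -1.087]
force: [4.4, 10.0, 8.5]
width: 0.0221
gripper_force: 5.4
[0.5395 0.0105 0.0558] [np.float64(-1.6), np.float64(8.6), np.float64(10.8)] [-17.3  -2.7  -1.9]
..............                                        
......................................................
---++++++++++++++-+++++++++++++-----++++++++-+--------
---------.-..----.---+.-+----------..-..+--.+.--------
  -.--....----.------.----------------....--.--       
  .-....--------.............-----------....-..-      
 .-...------......................--------...---      
 -...----......-++.............-......------...-      
...----........--+.............---.......--++....     
...--...+...---..--...-....-.-..--.........-++..-     
..--..-++%-...--.              ....---.++-..-+-..     
..-..+++-%%--..      ..........   .------....-+..     
.-..+++-+%%+.... ....%#######-................--..    
...-++--+%%..........########+........-........+..-   
...++---%%%.........-########%...................--.  
-..+---+%%%--.-..---+########%-........-+..---.----- -
-..-.--+%%+++++++++-%########%-.......--%+++++++------
-..---++%+++++------%#########-.......-+%+++++--------
------+++%++++--+---%#########--.-.--+++%+++++------..
----++++++%++++++++%##########-++%+++++++++++---------
-----++++++%+++++++###########--+##++++++++%++--------
-----..--++++++++++###########-++##+++++++++-------   
%%%%%%%%#####%++++%###########+++##%++++%##%%%%%%%%%%%
#############%++++%###########+++##%+-++%#############
##############++++############+++###++++##############
##############++++############+++###++++##############
##############+++%############---###%+++##############
############%%+++#############---###%+++%%############
############%%+++#############---####+++%+############
#%####%##%##+##%%#############%%%####%%%%+%#%%#####%%#
```

```bash
python3 -m crank '[{"dx":0.0006,"dy":-0.001,"dz":-0.002,"twist":0,"grip":-0.5},{"dx":0.0009,"dy":-0.0018,"dz":-0.0035,"twist":0,"grip":-0.5},{"dx":-0.001,"dy":-0.003,"dz":-0.0035,"twist":0,"grip":-0.5},{"dx":-0.003,"dy":-0.004,"dz":-0.0035,"twist":0,"grip":-0.5},{"dx":-0.005,"dy":-0.005,"dz":-0.0035,"twist":0,"grip":-0.5}]' 60
cat > st.py <<'E'
from key import *
import sys
s,im=snap('wrist','w_%d.png'%int(100*arm.get_state()['t'])); e=[W(p,v)-W(p,(0,0,0)) for v in np.eye(3)]
print(s['eef_pos'].round(4),[round(float(s['force']@v),1) for v in e],((s['eef_pos']-W(p,(.067,0,-.034)))@np.array(e).T*1e3).round(1))
g=cv2.cvtColor(im,cv2.COLOR_RGB2GRAY)
a=[int(v) for v in sys.argv[1:]] or [180,260,176,336]
print('\n'.join(''.join('#%+-. '[min(5,v//42)] for v in r) for r in g[a[0]:a[1]:4,a[2]:a[3]:3]))
E
python3 st.py
```

```text
t: 23.12
eef_pos: [0.5391, 0.0086, 0.0545]
ee_rot: [-3.121, -0.002, -1.086]
force: [9.0, 27.3, 15.3]
width: 0.0219
gripper_force: 11.9
[0.5391 0.0086 0.0545] [-9.7, 20.7, 23.2] [-16.7  -4.   -3.8]
-...-----.....-++..-.-.-............-------..---      
...----........++..............---.....---+-...-      
..---..-...---------.-..-------------....-+++..-      
.--...+++------...           ..--..----+...++-...     
.-..-++-%%---..    ..-----+-......--------..-+-..     
-..+++--%%+.........+#######%........-.......-+...-.  
-.-++---%%-.........#########-........-.......+..---  
..++---%%%-.........#########+........--.......-.---. 
..+----%%%+++-++-+-+#########+........-----+-+-+------
......+%%+++++++++++#########+-......--++++++++-------
..-----%%+++++++++++#########++......--%++++++------..
-+-+++++%+++++++++++#########+++++++++++++++++------.-
--+++++++%+++++++++##########++++##+++++++++++--------
-----+-+++%++++++++##########++--##++++++++%+---------
-------++++%++++++%##########++++##%+++++++++-------..
#############%++++%##########++++##%++++%#############
#############%++++###########%++%##%++++##############
##############++++###########++++###++++##############
##############+++%###########++++###++++##############
############%%+++%###########+---###%+++%%############
```

```bash
python3 -m crank '[{"dx":-0.0009,"dy":0.0018,"dz":0.0035,"twist":3,"grip":-0.5},{"dx":-0.002,"dy":0.0012,"dz":0.0035,"twist":6,"grip":-0.5},{"dx":-0.0035,"dy":0.0004,"dz":0.0035,"twist":8,"grip":-0.5},{"dx":-0.0053,"dy":-0.0005,"dz":0.0035,"twist":8,"grip":-0.5},{"dx":-0.0071,"dy":-0.0014,"dz":0.0035,"twist":8,"grip":-0.5}]' 60
python3 st.py
```

```text
t: 23.58
eef_pos: [0.5337, 0.0091, 0.0588]
ee_rot: [-3.117, -0.005, -0.946]
force: [10.4, 36.3, 15.6]
width: 0.022
gripper_force: 12.7
[0.5337 0.0091 0.0588] [-15.8, 26.1, 27.2] [-17.1  -8.5   1.3]
.-...-++-%%....----...--.-..............---...-.      
.-..+++-+%%%---......        ............--+...-      
...++---%%%----..               .....---...++..-      
..++---+%%%---                 ...-...+--...+-..      
..+----%%%--.       ..--+++%-........-......-+..      
......-%+%-...   ....########+.......-.......-..      
..-..--%++-.. .......########%..................--    
....--.%++...........#########-......--.........---   
-.--.--%++--...-----+#########-......-++--.----------.
--.....+%+++--------+#########+-.....-%+++++----------
---.--.-+%++---------#########+-....-+%+++++---------.
------+++++++----+-++#########%+-++++++++++--------...
-------++++++++++++############-+##++++++++-----------
-------..++++++++++############++##+++++++------------
---------+++++++++%############+%##%+++++++-------.. .
#############%++++%############++##%++++%#############
#############%++++#############++###++++%#############
#############%++++#############-+###++++%#############
##############+++%#############-+###++++##############
############%%+++%###%########%--###%+++%%############
```

```bash
python3 -m crank '[{"dx":0.002,"dy":0.003,"dz":0.002,"twist":-3,"grip":-0.5},{"dx":0.004,"dy":0.006,"dz":0.005,"twist":-6,"grip":-0.5},{"dx":0.004,"dy":0.009,"dz":0.01,"twist":-8,"grip":-0.5},{"dx":0.004,"dy":0.009,"dz":0.012,"twist":-8,"grip":-0.5},{"dx":0.004,"dy":0.009,"dz":0.012,"twist":-8,"grip":-0.5}]' 60
python3 st.py 150 270 176 336
```

```text
t: 24.05
eef_pos: [0.531, 0.0128, 0.067]
ee_rot: [-3.132, -0.001, -1.087]
force: [7.7, 6.6, -2.2]
width: 0.022
gripper_force: 5.3
[0.531  0.0128 0.067 ] [-3.1, 9.9, -0.8] [-16.9  -9.2  10.7]
-..-......................-------....--.-.------------
......--...................--------....-.-.. .  . .   
-...---........................------...-.-.          
...---......-+-............-......-----...--          
..--.........--.....................----...-          
.--..-.........--.-..-..--............-++..-          
-...%%%-....--......       .-......%+..-++...         
...+++-%+---....              .-.----....+-..         
..+++-+%%+--..            .   ............+..         
.+++--%%%--.       ..-+%##........-.......-..         
.++---%%%--      ..########-.......-.........         
.+---+%%--.    ...-########+.......--........         
.....+%++.   ......#########-......-+.-...... . .     
.....-%++..........#########-......-+.......-------   
......%++.. .......+########%--....-+...-.---------.. 
..-...-++----------+#########---..---.-++-------------
-.......++----------#########+--.+++---++-------------
----+-+--+++--------#########%-+++++++++-----------   
------+++++++-------%#########++++++++----------------
-------.+-+++++++++%##########+++%%++++++-------------
----------+++++++++###%%######+++##+++++++-------- . .
------------+++++++###########%--##+++++++--------    
%%%%%%%%%%%##%++++%##%########%--##%++++%#%%%%%%%%%%%%
#############%++++###-########%--##%+-++%#############
#############%++++###+#########-+###++++%#############
##############++++###+%########-+###++++##############
##############+++%###-+########--###%+++##############
############%%+++####--########--####+++%%############
############%%+++####--%#######--####+++%+############
%%%%%%%%%%#%+%%%%%%##%%######%%%%####%%%%+%#%%%%%%%%%%
```

```bash
python3 -m crank '[{"dx":0.002,"dy":0.005,"dz":-0.003,"twist":0,"grip":-0.5},{"dx":0.003,"dy":0.003,"dz":-0.007,"twist":0,"grip":-0.5},{"dx":0.004,"dy":0.001,"dz":-0.012,"twist":0,"grip":-0.5},{"dx":0.005,"dy":0.0,"dz":-0.015,"twist":0,"grip":-0.5},{"dx":0.005,"dy":0.0,"dz":-0.015,"twist":0,"grip":-0.5}]' 60
python3 st.py 186 270 176 336
```

```text
t: 24.52
eef_pos: [0.5365, 0.0124, 0.0526]
ee_rot: [-3.132, -0.002, -1.087]
force: [2.1, 6.9, 11.1]
width: 0.0218
gripper_force: 7.0
[0.5365 0.0124 0.0526] [1.1, 5.1, 12.1] [-21.6  -4.6  -3.2]
.-...++%-.....-.              .....--.-%-..-++...     
-..-++-+%+---                    ....----....+-..     
..-++--%%%-..     ..+%#####-.........-........+..     
..++---%%%.... ....%########-.................-..     
.++----%%%.........#########+....................---  
.+----+%%+.........#########+..........-.........---  
......%%++--.-..-.-#########%.........-+-.-.-..------.
....-.+%++++-------##########-.......--%++++++--------
...---+%+++++-----+##########-.......-+++++++---------
-.----++%+++++----+##########+--+---+++++++++-------  
---++++++%+++++++++##########+--+#%++++++++%----------
-----++++++++++++++##########+--+##++++++++-----------
----....++++++++++%##########%++-##+++++++---------. .
%%%%%%%%%####%++++%##########%+++##%++++%#%%%%%%%%%%%%
#############%++++###########%+++##%++++%#############
#############%++++############+++###++++##############
##############++++############--+###++++##############
##############+++%############---###%+++##############
############%%+++#############---####+++%%############
############%%+++#############---####+++%+############
%%%%%%%%%%#%+%%%%##%##########%%%####%%%%+%#%%%%%#%%%%
```

```bash
python3 -m crank '[{"dx":-0.002,"dy":-0.001,"dz":0,"twist":0,"grip":-0.5},{"dx":-0.004,"dy":-0.0021,"dz":0,"twist":0,"grip":-0.5},{"dx":-0.0062,"dy":-0.0032,"dz":0,"twist":0,"grip":-0.5},{"dx":-0.0084,"dy":-0.0044,"dz":0,"twist":0,"grip":-0.5},{"dx":-0.0106,"dy":-0.0056,"dz":0,"twist":0,"grip":-0.5}]' 60
python3 st.py 170 270 176 336
```

```text
t: 24.98
eef_pos: [0.534, 0.0118, 0.0554]
ee_rot: [-3.114, -0.003, -1.084]
force: [18.8, 27.7, 4.2]
width: 0.0223
gripper_force: 16.6
[0.534  0.0118 0.0554] [-11.5, 29.5, 11.5] [-20.8  -7.   -0.5]
..----......-+-....................------...--        
.---.........-+......................-----...-        
--...-....-...---......................--++....       
-...%%%-.....---.           .........+...-++..-       
...+++-%-.---..                .....+--...-+-..       
.-+++-+%%+--          .......  ...--........+..       
.+++--%%%--.     ..+%#####%.................-..       
+++---%%%-..   ....########%.................-..      
+----+%%%.........+########%-........-.........-----  
.....%%%+.........+#########-........-+....-...------ 
.....+%++-...-..-.-#########--.......-+--.---.-------.
..--.-%++++-------+#########---.....--+.++++----------
......+++++-------+#########+--....--+--++++---------.
--+----+++++------+#########+------++++++++---------- 
----+++++++++++++++#########%---+#%+++++++------------
-----+---++++++++++##########-++-##+++++++------------
-----...-++++++++++##########++-+##+++++++---------- .
%%%%%%%%#####%++++%##########++++##%++++%#%%%%%%%%%%%%
#############%++++###########++++##%-+++%#############
#############%++++###########+---###++++%#############
#############%++++###########%--+###++++##############
##############+++%###########%---###%+++##############
############%%+++#############---####+++%+############
############%%+++#############---####+++%+############
%%%%%%%%%%#%+%%%%#######%#####%%%####%%%%+%#%%%%%%%%%%
```

```bash
python3 -m crank '[{"dx":0.006,"dy":0.004,"dz":0.005,"twist":0,"grip":-0.4},{"dx":0.008,"dy":0.006,"dz":0.02,"twist":0,"grip":-0.2},{"dx":0.006,"dy":0.01,"dz":0.06,"twist":0,"grip":-0.2},{"dx":0.0,"dy":0.03,"dz":0.1,"twist":0,"grip":-0.2},{"dx":-0.01,"dy":0.055,"dz":0.135,"twist":0,"grip":-0.2}]' 60
python3 -m crank '[{"dx":-0.006,"dy":0.012,"dz":0.03,"twist":0,"grip":-0.2},{"dx":-0.006,"dy":0.012,"dz":0.065,"twist":0,"grip":-0.2},{"dx":-0.006,"dy":0.012,"dz":0.072,"twist":0,"grip":-0.2},{"dx":-0.006,"dy":0.012,"dz":0.072,"twist":0,"grip":-0.2},{"dx":-0.006,"dy":0.012,"dz":0.072,"twist":0,"grip":-0.2}]' 60
python3 st.py 30 180 176 336; python3 -c "
from key import *
print(arm.get_state()['ee_rot'].round(4))"
```

```text
t: 25.45
eef_pos: [0.5124, 0.056, 0.1825]
ee_rot: [-3.141, -0.001, -1.091]
force: [1.4, 0.7, 0.1]
width: 0.0343
gripper_force: 0.0
t: 25.87
eef_pos: [0.5061, 0.0684, 0.2529]
ee_rot: [-3.14, 0.0, -1.089]
force: [-0.8, -0.4, -0.8]
width: 0.0349
gripper_force: 0.0
[0.5061 0.0684 0.2529] [-0.4, -0.9, -0.7] [ 23.3  -5.5 202.1]
......................................................
......................................................
......................................................
--++++++++++++++++++++++-----------------------------%
-----------------------------------------------------%
-----------------------------------------------------%
-----------------------------------------------------%
--------------------++++++++++----------------------+%
-----------------++++++++++++++++--------------------+
----------------++++-++++++-++-+++------------------+-
---------------+-.------...----.--+-----------------+.
-------------------..+--------.--.------------------+.
----------------------------------------------------+.
-----------------#---+--...-+---%-+-----------------..
------
[... 651 characters left out ...]
..
.+------              ..++%+--                .--.....
..------                  ---.                --......
..+-----.                                 ... -+......
..------..                                   .--......
...----+...................... .... ..........--......
...+----......................................-.......
...-----......................................-.......
+++-----....----..................----.....----+++++++
........-.........................-...--..+......... %
..                                               . .  
..                                               .....
..                                               .....
[ 3.1411e+00  3.0000e-04 -1.0894e+00]
```

```bash
cat > cap.py <<'E'
from key import *
def cap(s,im,zz=-.005):
    g=cv2.cvtColor(im,cv2.COLOR_RGB2GRAY); e=[W(p,v)-W(p,(0,0,0)) for v in np.eye(3)]; H=W(p,(0,0,0))
    c=proj('wrist',W(p,(.067,0,zz)),s).astype(int); m=np.zeros_like(g); m[max(0,c[1]-45):c[1]+45,c[0]-45:c[0]+45]=1
    m&=(g<55).astype(np.uint8); n,l,st,_=cv2.connectedComponentsWithStats(m); i=1+np.argmax(st[1:,4]); ys,xs=np.nonzero(l==i)
    P=[]
    for uv in zip(xs,ys):
        o,d=ray('wrist',uv,s); t=((H+zz*e[2]-o)@e[2])/(d@e[2]); X=o+d*t-H; P.append([X@e[0],X@e[1]])
    P=np.array(P)*1e3; r=cv2.minAreaRect(P.astype(np.float32)); print('rect',np.round(r[0],1),np.round(r[1],1),round(r[2],1),'min/max x',P[:,0].min().round(1),P[:,0].max().round(1)); return r
if __name__=='__main__':
    cap({'eef_pos':[.5096,.0781,.263],'ee_rot':[3.1406,-.0009,-1.0903]},cv2.imread('pics/w15.png')[:,:,::-1].copy())
    s,im=snap('wrist','wcap%d.png'%int(arm.get_state()['t']*100)); cap(s,im)
E
python3 cap.py
```

```text
rect [74.6  1.9] [55.1 13.3] 0.8 min/max x 47.1 102.2
rect [75.2 -0.5] [55.  14.3] 3.7 min/max x 48.0 102.5
```

Run:
```python
from key import *
x=arm.get_state()['eef_pos']
for phi in (0,15,30,45,60,65):
    f=np.radians(phi); T=W(p,(.069+.008*np.cos(f),.0007+.008*np.sin(f),-.005)); T[2]=.087; print(phi,(T-x).round(4),np.degrees(np.arctan2(np.sin(f),.866*np.cos(f))).round(1))
```

```text
0 [ 0.0409 -0.0632 -0.1644] 0.0
15 [ 0.0427 -0.062  -0.1644] 17.2
30 [ 0.044  -0.0605 -0.1644] 33.7
45 [ 0.045  -0.0588 -0.1644] 49.1
60 [ 0.0455 -0.0569 -0.1644] 63.4
65 [ 0.0455 -0.0563 -0.1644] 68.0
```

```bash
python3 -m crank '[{"dx":0.014,"dy":-0.02,"dz":-0.03,"twist":1,"grip":-0.3},{"dx":0.028,"dy":-0.042,"dz":-0.06,"twist":2,"grip":-0.3},{"dx":0.0409,"dy":-0.0632,"dz":-0.09,"twist":2,"grip":-0.3},{"dx":0.0409,"dy":-0.0632,"dz":-0.125,"twist":2,"grip":-0.3},{"dx":0.0409,"dy":-0.0632,"dz":-0.155,"twist":2,"grip":-0.3}]' 50
python3 -m crank '[{"dx":0,"dy":0,"dz":-0.0094,"twist":0,"grip":-0.4},{"dx":0,"dy":0,"dz":-0.0094,"twist":0,"grip":-1},{"dx":0,"dy":0,"dz":-0.0094,"twist":0,"grip":-1},{"dx":0,"dy":0,"dz":-0.0094,"twist":0,"grip":-1},{"dx":0,"dy":0,"dz":-0.0094,"twist":0,"grip":-1}]' 50
python3 st.py 170 260 176 336
```

```text
t: 26.38
eef_pos: [0.5458, 0.0032, 0.094]
ee_rot: [3.138, 0.001, -1.057]
force: [0.0, 1.0, -0.4]
width: 0.0307
gripper_force: 0.0
t: 26.8
eef_pos: [0.5468, 0.0051, 0.0889]
ee_rot: [-3.141, -0.0, -1.054]
force: [0.9, -4.4, -8.7]
width: 0.0144
gripper_force: 49.6
[0.5468 0.0051 0.0889] [-0.6, -1.3, -9.6] [ 6.3  1.2 22.7]
        -.-..--------..........---------...-.-.       
.      .-...----.....-..............------..--.  .....
-      ...----.......+-..........-.....---+..--       
.      ..---..-..----.-----..---------...-++..-       
.      ..-..-+%%.------........----..---+..++...      
.     ..+..++-%%+---.            ..--.----..--..      
...   ..-.++-+%%+-..               ..+-......+..      
---.  ...-+--+%%.... ...+%%%%%-.......--........      
----.....+---%%+.......-#######........+......-.      
-------..--.+%+++++++++%#######-....+-++%+++++--------
--------.----%+++--+++-%#######.....-++++++++---------
--------+-+-++%++---+--%#######-.-.-+-+++++++---..  ..
----------++++++++++++-########-+++++++++++++---------
----------.-.-++%+++++-########-++++++++++++----------
-------------++++++++%##########%++++++++++---- .     
-------------++++++++############+++++++-------       
--------------+++++++############+++++++--------      
%%%%%%%%%%%%%%###+++%############%+++###%%%%%%%%%%%%%%
#################+++%############%-++#################
#################+++%############%+++#################
#################+++##############+++#################
#################+++###+##########+++#################
################%%++###+##########++%%################
```

```bash
python3 -m crank '[{"dx":0.0005,"dy":-0.001,"dz":-0.002,"twist":0,"grip":-1},{"dx":0.001,"dy":-0.0018,"dz":-0.0035,"twist":0,"grip":-1},{"dx":0.0014,"dy":-0.0027,"dz":-0.0052,"twist":0,"grip":-1},{"dx":0.0019,"dy":-0.0035,"dz":-0.0069,"twist":0,"grip":-1},{"dx":0.0019,"dy":-0.0035,"dz":-0.0069,"twist":0,"grip":-1}]' 60
python3 st.py 0 1 0 1
```

```text
t: 27.27
eef_pos: [0.5488, 0.0022, 0.0831]
ee_rot: [-3.14, 0.0, -1.054]
force: [-8.9, 2.1, 14.4]
width: 0.0142
gripper_force: 59.8
[0.5488 0.0022 0.0831] [2.0, -6.9, 15.5] [ 6.4  1.6 15.8]
#
```

```bash
python3 -m crank '[{"dx":0.0008,"dy":0.0005,"dz":0,"twist":6,"grip":-1},{"dx":0.0014,"dy":0.001,"dz":0,"twist":12,"grip":-1},{"dx":0.002,"dy":0.0014,"dz":0,"twist":18,"grip":-1},{"dx":0.0026,"dy":0.002,"dz":0,"twist":24,"grip":-1},{"dx":0.003,"dy":0.0026,"dz":0,"twist":30,"grip":-1}]' 60
python3 st.py 170 260 176 336
```

```text
t: 27.73
eef_pos: [0.5507, 0.0042, 0.0834]
ee_rot: [3.141, 0.001, -0.526]
force: [-10.1, -1.7, 17.8]
width: 0.0144
gripper_force: 63.6
[0.5507 0.0042 0.0834] [6.2, -9.8, 17.0] [ 5.8  4.3 16.6]
--     .      -...-----------------+++++++............
-...        .-..+++------------------+++++++..........
  .....     ..-++-.....----.....-------+++++++........
... .....  ..-+...--+%+-----------..-----+++++++-.....
...... ......-.-----++-----------%--...-----++++++-...
........ .....-.---++-........---------..----+++++++-.
.............-------......        -------..----+-++++-
..........-.-------.......--....  ..-------..---.-+++-
..........-..-----.......+######......------..---.-++-
.........--+++++%-+-.....#######+.-...-------..-+..-+-
-----------+++++%+++....-#######+++++++++++-+++.+-..--
-----------+++++%++++...%#######++++++++++++++-.-+.---
-........---++%+++++++++########+++++++++%%++++-.+-++-
-------------+++++++++++########+++++++++%%%++++++++--
+++-----------+++++%+%#%########%+++++++%%%++++++++---
+--++---------+++++++############+++++++%%%+++--------
--+---+-------++++++%############+++++++%%%+++--------
%%%##%#%##%%%####+++%############%+++############%%%%%
#################+++%############%+++#################
#################+++%############%+++#################
#################%++##############+%%#################
#################%++##############++%#################
################%%++##########%###%+%%################
```

```bash
python3 -m crank '[{"dx":0.0003,"dy":0.0006,"dz":0,"twist":6,"grip":-1},{"dx":0.0006,"dy":0.0012,"dz":0,"twist":12,"grip":-1},{"dx":0.0009,"dy":0.0018,"dz":0,"twist":18,"grip":-1},{"dx":0.0012,"dy":0.0024,"dz":0,"twist":22,"grip":-1},{"dx":0.0012,"dy":0.0024,"dz":0,"twist":22,"grip":-1}]' 60
python3 st.py 170 260 176 336
```

```text
t: 28.2
eef_pos: [0.5524, 0.006, 0.0837]
ee_rot: [3.141, -0.0, -0.142]
force: [-9.4, -2.0, 17.0]
width: 0.015
gripper_force: 63.4
[0.5524 0.006  0.0837] [6.3, -9.3, 16.0] [ 5.2  6.6 17.2]
  .  ..          --...-++++--------....-+++++++++----+
.  .   .        ...-++----------------...+++-+++++----
 .  .   .      -..+........--....-------..+++++++-+---
  .      .     .-...------++-+--.-...-----+-+++-++++--
   .      .   .-...----.-++-----.+-....-----+-+++++++-
.   .      .  -...--------......-+---....----+-++++++-
..  .--.---.--.....--+-......    ..----....---+-++++-+
....----------.....--........       ----%+..--++--+-++
....----------++...+-......%##%+-. .. --..-...--++++++
--------------+%-.---....-%######%------++++...--+-+++
-.------------++++%--...-+########-++----+-.....-+++++
-+------------++++++++++-########%+++----+++....--+-++
---------------+++++++--+########%--------++-++---+--+
+--------------++++%+++-#########+---------%+++++++--+
++-------------++++++%#%#########+++++++-.-#++++-++.-+
++%+----------+++++++############++++++++++%-------++-
+++++---------++++++%############%++++++++%%+++++++++-
#####%%%%%%%%###%+++%############%+++%#############%%%
#################+-+#############%+++#################
#################+++##############+++#################
#################+++##############+++#################
#################++%##############+++#################
###############%%++%##############%+%%################
```

```bash
python3 -m crank '[{"dx":0.0001,"dy":0.0006,"dz":0,"twist":5,"grip":-1},{"dx":0.0002,"dy":0.001,"dz":0,"twist":9,"grip":-1},{"dx":0.0002,"dy":0.0014,"dz":0,"twist":13,"grip":-1},{"dx":0.0002,"dy":0.0016,"dz":0,"twist":17,"grip":-1},{"dx":0.0002,"dy":0.0016,"dz":0,"twist":17,"grip":-1}]' 60
python3 st.py 170 260 176 336
```

```text
t: 28.67
eef_pos: [0.5532, 0.008, 0.0838]
ee_rot: [3.141, -0.001, 0.154]
force: [-7.2, 0.1, 15.8]
width: 0.0151
gripper_force: 62.8
[0.5532 0.008  0.0838] [4.9, -6.4, 15.4] [ 4.   8.3 18. ]
.                  ---.....------.....--...+--+-------
.                 --...-++++---++----....-..++-++-----
 .               --.--............-----....---+--+----
                ----........---......-----...--++-+---
 .--... --...  ---.......-...--....+-..----...+--+-+--
-------------  --...........-----..--+-..----..++-+-+-
-------------  -.......-+-........----++-..---..++-+-+
----------------.-+..-++-------------++-.....----++-+-
---------------.--++-+++----++--------++-.....----+++-
+---------------++++%++----+#####%-----+-......----+-+
%---------------++++++----+#######+------.----..-+--++
++--------------++++++----########+-------+++++-+++-+-
+%+--------------+++++---#########------..-++++--++--+
++%--------------+++++--##########------------++-+---+
++%+-----------++++++#%%#########%++++++-------..-++-+
+++%----------+++++++############+++++++---+++++--++--
%%%++---------+++++++############%++++++...+%+++--++--
#####%%%%%%%%###%+++%############%+++%##%%%##%%#%%##%%
################%+++#############%+++%################
################%+++##############+++%################
#################+++##############+++#################
#################++%##############%++#################
###############%%++%##############%++%%###############
```

```bash
python3 -m crank '[{"dx":0,"dy":0,"dz":0,"twist":4,"grip":-1},{"dx":-0.0007,"dy":0.0013,"dz":0.0026,"twist":4,"grip":-1},{"dx":-0.0014,"dy":0.0026,"dz":0.0052,"twist":4,"grip":-1},{"dx":-0.0023,"dy":0.0044,"dz":0.0087,"twist":4,"grip":-1},{"dx":-0.003,"dy":0.0058,"dz":0.0113,"twist":4,"grip":-1}]' 60
python3 st.py 170 260 176 336
```

```text
t: 29.13
eef_pos: [0.5496, 0.0131, 0.0937]
ee_rot: [3.141, 0.001, 0.219]
force: [-2.1, 0.4, -2.0]
width: 0.0154
gripper_force: 55.8
[0.5496 0.0131 0.0937] [-2.2, -1.7, -1.1] [ 3.6  7.4 29.7]
                    --...-.........------...-.-++-+---
-                  .---......-..---....----...---+-+--
+                 .--.......++-----%%%-..----...--+-+-
+-... -.  ..      --.......--+....+%%%%%+..---...+-+-+
+%----------     --..-.--+++-+....-+++%%%%+..---..+-+-
+++--------- ..  --.-+++++-------------+%%%....--.-+-+
++%---------------..-++-.--..  .  ..-+--+.......----+-
++++--------------.++----------------+----.......----+
+++%---------------+-------%#%%+-------.---......-++-+
+++++--------------++-----+######%----- .+++-.+%..++--
++%+%---------------+-----########-------++++++---+++-
-+%+%+-------------++----%#######%--------+++++-+--++-
-++++%-------------++---+########%-------..++%--+--++-
--+%%++-------------+---#########%---------++%-+++--+-
--++%+%--------++++++%#%#########++++++----++%++-+--+-
---++%++------+++++++############+++++++ ..+%%++++--+-
+--+++++------+++++++############+++++++..-%%%++-+--+-
%%%%####%%%%%###%+++%############%+++%##%%####%%##%%#%
#################+++%############%+++#################
#################+++##############+++#################
#################+++##############+++#################
#################+++##############+++#################
###############%%++%##############%++%################
```

```bash
python3 -m crank '[{"dx":-0.0023,"dy":0.0044,"dz":0.0087,"twist":0,"grip":-1},{"dx":-0.0046,"dy":0.0089,"dz":0.0173,"twist":0,"grip":-1},{"dx":-0.0081,"dy":0.0155,"dz":0.0303,"twist":0,"grip":-1},{"dx":-0.0116,"dy":0.0222,"dz":0.0433,"twist":0,"grip":-1},{"dx":-0.0139,"dy":0.0266,"dz":0.06,"twist":0,"grip":-1}]' 60
python3 -m crank '[{"dx":0,"dy":0,"dz":0.04,"twist":0,"grip":-1},{"dx":0,"dy":0,"dz":0.08,"twist":0,"grip":-1},{"dx":0,"dy":0,"dz":0.11,"twist":0,"grip":-1},{"dx":0,"dy":0,"dz":0.11,"twist":0,"grip":-1},{"dx":0,"dy":0,"dz":0.11,"twist":0,"grip":-1}]' 60
python3 st.py 150 290 146 366; python3 -c "
from key import *
print(arm.get_state()['q'].round(2))"
```

```text
t: 29.6
eef_pos: [0.5361, 0.0419, 0.1538]
ee_rot: [-3.141, -0.001, 0.221]
force: [-0.1, 0.4, -0.2]
width: 0.0153
gripper_force: 55.8
t: 30.02
eef_pos: [0.5375, 0.0419, 0.2661]
ee_rot: [-3.14, -0.007, 0.221]
force: [-0.9, 0.3, -1.0]
width: 0.015
gripper_force: 55.8
[0.5375 0.0419 0.2661] [-1.1, -0.7, -0.5] [ 62.9  10.1 194.6]
                          ....        ---+-+%+..----+.-..-+++----+....... 
                          ....       .-..-+++------.-+-+--+++----+........
                           ....      --.--+%----.--.--+...+++------.......
                            -.-      --..-+%----------+...-++------....  .
                            .--.      -.---%----------+-..-++-----+ ....  
                          .--+-+-.    --..++%---------%-..--+------...... 
 ..          .-..-.-.     ---+-+-- ..----++++%------.+%.-.--+------...... 
---         --------- . .---------------.---++%%---+%%--...+-------- .. ..
+-----------------------------+-+----+++-..-+--+%%%%+-.%..---------- .....
++---.---------------------------+++++----.----++--......----------+ .... 
+----------------------
[... 1189 characters left out ...]
###############++%##############+++###########################
##########################%++%##############%+%%##########################
#########################+%%+%##############%+%%%#########################
#########################+%#%###########%######%+#########################
#############%#########%#-%%%%%%%%%%%%%%%%%%%%%%+#%%#%%%##%###%######%####
%%%%%%%%%%%%%%%%%%%%%%%%#-%%++%++%%%%+%+++%+++%%+#%%%%%%%%%%%%%%%%%%%%%%%%
%%%%%%%%%%%%%%%%%%%%%%%%#.+++++++++++++++++++++++#%%%%%%%%%%%%%%%%%%%%%%%%
%%%%%%%%%%%%%%%%%%%%%%%%#.++++++++++++++++++++++-#%%%%%%%%%%%%%%%%%%%%%%%%
%%%%%%%%%%%%%%%%%%%%%%%%#.+++++%%++++++++++++++%.#%%%%%%%%%%%%%%%%%%%%%%%%
[ 0.44  0.11 -0.23 -0.   -1.23  1.35]
```

```bash
python3 -m crank '[{"dx":-0.01,"dy":-0.035,"dz":0,"twist":0,"grip":-1},{"dx":-0.02,"dy":-0.07,"dz":0,"twist":0,"grip":-1},{"dx":-0.03,"dy":-0.105,"dz":0,"twist":0,"grip":-1},{"dx":-0.045,"dy":-0.14,"dz":0,"twist":0,"grip":-1},{"dx":-0.06,"dy":-0.175,"dz":0,"twist":0,"grip":-1}]' 40
python3 -m crank '[{"dx":-0.01,"dy":-0.035,"dz":0,"twist":0,"grip":-1},{"dx":-0.02,"dy":-0.07,"dz":0,"twist":0,"grip":-1},{"dx":-0.03,"dy":-0.105,"dz":0,"twist":0,"grip":-1},{"dx":-0.045,"dy":-0.14,"dz":0,"twist":0,"grip":-1},{"dx":-0.057,"dy":-0.175,"dz":0,"twist":0,"grip":-1}]' 40
python3 - <<'E'
from key import *
s,im=snap('wrist','wtray.png'); print(s['eef_pos'].round(4),s['ee_rot'].round(3),s['width'])
for q in([.576,-.384,.018],[.422,-.392,.018],[.424,-.296,.018]): print(proj('wrist',q,s).round(0))
g=cv2.cvtColor(im,cv2.COLOR_RGB2GRAY)
print('\n'.join(''.join('#%+-. '[min(5,v//42)] for v in r) for r in g[0:290:6,100:430:4]))
E
```

```text
t: 30.48
eef_pos: [0.475, -0.1353, 0.2615]
ee_rot: [-3.141, 0.002, 0.221]
force: [1.2, -0.5, 0.0]
width: 0.0146
gripper_force: 38.4
t: 30.9
eef_pos: [0.4178, -0.3103, 0.2617]
ee_rot: [-3.141, 0.001, 0.22]
force: [0.7, 0.4, -1.7]
width: 0.015
gripper_force: 38.4
[ 0.4178 -0.3103  0.2617] [-3.141e+00  1.000e-03  2.200e-01] 0.014970120440508071
[334.  60.]
[308. 170.]
[247. 155.]
  .++++++++++                                                                      
   ++++++++++.                                                                     
    ++++++++++                                                                     
    -+++++++++-                                                                    
     ++++++++++                                .                                   
%    -+++++++++.                                                                   
      ++++++++++                                                                   
      .+++++++++.                                                                  
       ++++++++++                           ..  
[... 2695 characters left out ...]
#############+              
%%%%%%%%%#######################++##########%++######################%             
%%%%%%%%########################++###########++########################            
%%%%%%#########################%++##+########+%%########################-          
%%%%%##########################%%%##+########+%%#########################%+%%+.....
%%%%%#########################%%%%%%%%%%%%%%%%%%###%%######%#%############%%%%%%%%%
++++%%%%%%%%%%%%%%%%%%%%%%%%%%+%+++++++++++++++%#%%%%%%%%%%%%%%%%%%%%%%%%%+++++++++
+++++%%%%%%%%%%%%%%%%%%%%%%%%%-%++++++++++++++++#%%%%%%%%%%%%%%%%%%%%%%%%%+++++++++
%%%%%%%%%%%%%%%%%%%%%%%%%%%%%%-%%%%%%%%%%%+%%%%+#%%%%%%%%%%%%%%%%%%%%%%%%%%%%%%%%%%
```

Run:
```python
from key import *
s=arm.get_state()
c=[onz('wrist',q,.018,s)[:2] for q in((266,56),(354,63),(337,162),(258,163))]; print(np.round(c,3).tolist(),np.mean(c,0).round(4)); print(s['eef_pos'])
```

```text
[[0.558, -0.298], [0.576, -0.417], [0.44, -0.436], [0.413, -0.32]] [ 0.4969 -0.3677]
[ 0.4160164  -0.31471248  0.26147688]
```

```bash
python3 -m crank '[{"dx":0.03,"dy":-0.015,"dz":0,"twist":0,"grip":-1},{"dx":0.06,"dy":-0.03,"dz":-0.01,"twist":0,"grip":-1},{"dx":0.08,"dy":-0.041,"dz":-0.04,"twist":0,"grip":-1},{"dx":0.08,"dy":-0.041,"dz":-0.075,"twist":0,"grip":-1},{"dx":0.08,"dy":-0.041,"dz":-0.11,"twist":0,"grip":-1}]' 40
python3 -m crank '[{"dx":0,"dy":0,"dz":-0.03,"twist":0,"grip":-1},{"dx":0,"dy":0,"dz":-0.06,"twist":0,"grip":-1},{"dx":0,"dy":0,"dz":-0.08,"twist":0,"grip":-1},{"dx":0,"dy":0,"dz":-0.086,"twist":0,"grip":-1},{"dx":0,"dy":0,"dz":-0.086,"twist":0,"grip":-1}]' 40
python3 st.py 60 290 130 380
```

```text
t: 31.37
eef_pos: [0.4998, -0.3504, 0.1498]
ee_rot: [-3.141, 0.001, 0.219]
force: [-0.0, 0.0, -2.3]
width: 0.0148
gripper_force: 38.4
t: 31.78
eef_pos: [0.4978, -0.3495, 0.0641]
ee_rot: [-3.139, 0.004, 0.22]
force: [-0.5, 0.3, -1.7]
width: 0.015
gripper_force: 38.4
[ 0.4978 -0.3495  0.0641] [-1.3, -0.3, -1.3] [ 246.1 -206.8 -144.5]
....................................................................................
....................................................................................
....................................................................................
....................................................................................
....................................................................................
....................................................................................
....................................................................................
....................................................................................
....................................................................................
.
[... 3463 characters left out ...]
####################
###############################%%%%###+###########%%%%##############################
###############################+%%%###+###########%%%%##############################
##############################%+#####################+##############################
##############################%+%%%%%%%%%%%%%%%%%%%%%+#%###############%############
#######################%###%##++%%%%%%%%%%%%%%%%%%%%%+#####%##############%#########
##############################-+++++++++++++++++++++%+#%##%#%####%##################
##############################-+%+++++++++++++++++++%+#####%########################
##############################++%%%%%%%%%%%%%%%%%%%%%+###%########%######%##########
```

```bash
python3 -m crank '[{"dx":0.001,"dy":-0.006,"dz":-0.004,"twist":0,"grip":-1},{"dx":0.001,"dy":-0.006,"dz":-0.008,"twist":0,"grip":-1},{"dx":0.001,"dy":-0.006,"dz":-0.012,"twist":0,"grip":-1},{"dx":0.001,"dy":-0.006,"dz":-0.016,"twist":0,"grip":-1},{"dx":0.001,"dy":-0.006,"dz":-0.018,"twist":0,"grip":-1}]' 20
```

```text
t: 32.25
eef_pos: [0.5021, -0.3572, 0.0498]
ee_rot: [3.139, -0.003, 0.221]
force: [2.7, 0.5, 10.6]
width: 0.0151
gripper_force: 19.7
```

```bash
python3 -m crank '[{"dx":0,"dy":0,"dz":-0.001,"twist":0,"grip":-1},{"dx":0,"dy":0,"dz":-0.002,"twist":0,"grip":-1},{"dx":0,"dy":0,"dz":-0.003,"twist":0,"grip":-1},{"dx":0,"dy":0,"dz":-0.004,"twist":0,"grip":-1},{"dx":0,"dy":0,"dz":-0.005,"twist":0,"grip":-1}]' 5
python3 -m crank '[{"dx":0,"dy":0,"dz":-0.001,"twist":0,"grip":-0.6},{"dx":0,"dy":0,"dz":-0.001,"twist":0,"grip":-0.5},{"dx":0,"dy":0,"dz":-0.001,"twist":0,"grip":-0.4},{"dx":0,"dy":0,"dz":-0.001,"twist":0,"grip":-0.3},{"dx":0,"dy":0,"dz":-0.001,"twist":0,"grip":-0.3}]' 5
python3 st.py 100 290 130 380
```

```text
t: 32.67
eef_pos: [0.504, -0.3579, 0.0462]
ee_rot: [3.136, -0.006, 0.222]
force: [3.9, -2.6, 7.8]
width: 0.016
gripper_force: 5.3
t: 33.08
eef_pos: [0.4998, -0.3562, 0.0422]
ee_rot: [-3.141, 0.001, 0.22]
force: [-0.5, 0.1, -1.1]
width: 0.0298
gripper_force: 0.2
[ 0.4998 -0.3562  0.0422] [-0.8, -0.4, -0.8] [ 241.1 -208.1 -166.9]
....................................................................................
....................................................................................
............................-----...................................................
....................%%+--++++------.........-----...................................
....................%+........-....----++-+++--.---.........------..................
....................%+.........................--...--+-++-+++----.........----.....
....................%+....................................... ..--+..--++++-+-+--...
....................%+......................................................+-%%-...
....................%+.......................................................+%%....
.....
[... 2609 characters left out ...]
####################
#######################%%%%%%%####++++++++#######+%####%%%%%%#######################
#######################+%%%%%%####++++++++++++++++%####%%%%%%%######################
#######################+%###################################%%######################
%%%##%%%%###%#########%+%%%%%%%%%%%%%%%%%%%%%%%%%%%%%%%%%%%%%+##%%%%%%%%%#%%#%%%%%#%
#####%%%#%%##%%###%#%#%+%%%%%%%%%%%%%%%%%%%%%%%%%%%%%%%%%%%%%+##%%%%%%#%#%%#%%%%%%##
%%%###%%%#%#%%%%##%#%#++++++++++++++++++++++++++++++++++++++%-#%%%%%%%%%%%#%%###%###
####%#######%#%%%%%%%#+++++++++%%%++++++++++++++++++++++++++%-#%#%##%#%%%%%%#%%%####
%###%#####%%##%%###%##++%%%%%%%%%%%%%%%%%%%%%%%%%%%%%%%%%%%%%-#%%##%%%%%%#%######%%%
```

```bash
python3 -m crank '[{"dx":0.001,"dy":-0.004,"dz":0,"twist":0,"grip":-0.1},{"dx":0.001,"dy":-0.004,"dz":0,"twist":0,"grip":0},{"dx":0.001,"dy":-0.004,"dz":0.02,"twist":0,"grip":0},{"dx":0.001,"dy":-0.004,"dz":0.06,"twist":0,"grip":0},{"dx":0.001,"dy":-0.004,"dz":0.1,"twist":0,"grip":0}]' 5
python3 -m crank '[{"dx":-0.02,"dy":0,"dz":0.04,"twist":0,"grip":0},{"dx":-0.04,"dy":0,"dz":0.08,"twist":0,"grip":0},{"dx":-0.06,"dy":0.02,"dz":0.12,"twist":0,"grip":0},{"dx":-0.07,"dy":0.03,"dz":0.14,"twist":0,"grip":0},{"dx":-0.07,"dy":0.03,"dz":0.14,"twist":0,"grip":0}]' 5
python3 st.py 30 220 200 400
python3 - <<'E'
from key import *
for n in('scene','side'):
    s,im=snap(n,n+'end.png'); g=cv2.cvtColor(im,cv2.COLOR_RGB2GRAY); x,y=proj(n,W(p,(0,0,0))).astype(int); print(n,x-80,y-55)
    print('\n'.join(''.join('#%+-. '[min(5,v//42)] for v in r) for r in g[y-55:y+60:2,x-80:x+60:2]))
# predicted hinge-front panel edge for opening 2.2: angle 156deg
for th in(1.5,2.2):
    a=np.pi/6+th; u=np.array([np.cos(p[0]),np.sin(p[0]),0]); yl=np.array([-u[1],u[0],0])
    print(th,[proj(n,W(p,(0,0,0))+.15*(np.cos(a)*u+np.array([0,0,np.sin(a)]))+k*.093*yl).round(0).tolist() for n in('scene','side') for k in(-1,1)])
E
```

```text
t: 33.55
eef_pos: [0.4999, -0.36, 0.1421]
ee_rot: [-3.139, 0.004, 0.22]
force: [0.9, 0.2, 1.1]
width: 0.0438
gripper_force: 0.0
t: 33.97
eef_pos: [0.4312, -0.3305, 0.2905]
ee_rot: [3.135, -0.009, 0.22]
force: [0.9, -0.4, 0.9]
width: 0.0438
gripper_force: 0.0
[ 0.4312 -0.3305  0.2905] [1.1, 0.5, 0.3] [ 318.  -257.1   75.4]
          .     .. .. .... ..... ....              .         .     
  .       ..    .. . . .    ...  ....          .  ..     .         
           .... .      .....   ...                .                
          ....       ....    .  .                 .                
            ..    . .  ...  ..                                     
           .      . .. ..   . . .                                  
 .                 .....   .                                      .
  .                 ....       ..                                 .
                 ...... ...                                       -
        .       ...--.----++++-....... ..          ..             -
        ..      ..            . ..-.-.+++-+++.                    +
                -.          
[... 10188 characters left out ...]
           +##%.                  .---------..                   
..--            -+++.                   ------.                       
                ----.                   .--..                         
                ---+-                    ..                           
                 -++-                        .                        
                  ...                      .                          
                                          .-  .....                   
                                          -+. .-++-                   
1.5 [[314.0, 176.0], [258.0, 191.0], [306.0, 187.0], [258.0, 202.0]]
2.2 [[328.0, 208.0], [272.0, 227.0], [315.0, 216.0], [267.0, 232.0]]
```

Run:
```python
from key import *
u=np.array([np.cos(p[0]),np.sin(p[0]),0]); yl=np.array([-u[1],u[0],0]); z=np.array([0,0,1.])
for th in(1.5,1.8,2.0,2.2):
    a=np.pi/6+th; f=lambda x,y,h:W(p,(0,0,0))+x*(np.cos(a)*u+np.sin(a)*z)+y*yl+h*(-np.sin(a)*u+np.cos(a)*z)
    print(th,{n:[proj(n,f(*q)).round(0).tolist() for q in((.125,p[5],-.01),(.125,p[5]-.09,-.005),(.125,p[5],.045),(.125,p[5]-.09,.025))] for n in('side','scene')})
```

```text
1.5 {'side': [[268.0, 199.0], [291.0, 193.0], [274.0, 213.0], [295.0, 201.0]], 'scene': [[269.0, 190.0], [297.0, 184.0], [279.0, 205.0], [302.0, 192.0]]}
1.8 {'side': [[272.0, 209.0], [296.0, 203.0], [277.0, 225.0], [298.0, 211.0]], 'scene': [[276.0, 201.0], [303.0, 194.0], [284.0, 219.0], [307.0, 204.0]]}
2.0 {'side': [[274.0, 216.0], [298.0, 210.0], [278.0, 232.0], [300.0, 218.0]], 'scene': [[279.0, 209.0], [307.0, 202.0], [286.0, 228.0], [310.0, 212.0]]}
2.2 {'side': [[276.0, 223.0], [299.0, 217.0], [278.0, 238.0], [300.0, 225.0]], 'scene': [[282.0, 218.0], [309.0, 211.0], [286.0, 237.0], [311.0, 221.0]]}
```

```bash
python3 -c "
from station import arm
print(arm.job_done())"
```

```text
the job is handed in; nothing more can be done
None
```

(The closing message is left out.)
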